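# Load the orbital shaker with oil sample bottles

### The arm

A 6-joint arm with a two-finger parallel gripper is mounted at the origin on a cart in front of the work surface, level with it; the furniture and walls round the work are solid. World frame = base frame: x ahead of the robot, y to its left, z up, the work surface at z = 0. Lengths are in m, angles in rad, forces in N, time in s.
With the tool pointing down it reaches from about 0.35 to 0.85 m from the base axis. Payload 8.1 kg.
Tool frame: the origin (TCP) lies at the very end of the fingers, on their centre line; the grasp point (between the pads) lies 19 mm behind it (robot.pinch_z is the distance from the TCP to the grasp point, in m); x points along the fingers, z is the direction in which the jaws open and shut, and the axes are right-handed (so a half turn about x gives the same grasp; the last joint's range is limited). The gripper opens to 93 mm and grips with 3 to 60 N. Pads are 15 mm wide; open, the fingers measure 128 mm over their backs; the gripper's body (75 mm by 188 mm) begins 65 mm behind the grasp point.
Start: joints at [-1.337, 0.13, 1.488, -0, 1.523, -0.085], TCP at [0.188, -0.57, 0.219] pointing down, gripper open.
Joint ranges: [-2.96, 2.96], [-0.89, 2.26], [0.02, 2.5], [-1.34, 4.48], [0, 2.73], [-2.66, 2.66]. Speed limits (rad/s): [2.39, 2.39, 2.79, 3.14, 3.14, 3.14].

### API

Orientations are given as a rotation vector (axis times angle).
In Python, from plant import robot, optics, ticket gives the robot as it stands.
- The arm moves only by the tool jog_arm, never from a script. Its argument "targets" is a list of rows, each a list of 7 numbers: the shift along the tool's x, y, z in cm, then the turn, a rotation vector about the tool's x, y, z in degrees, then the closure, from 0 (fully open) to 1 (shut). In form: [[dx, dy, dz, ax, ay, az, grip], ...]. A call has 1 to 5 rows; each row is the pose to reach, as a shift and turn from the pose measured when the call began, along the tool's axes at that moment; what a row does not reach only later rows make up. A row lasts 1/8 s, in which the tool goes at most 62.5 mm and 10.7 degrees, less where a joint would pass 70% of its speed; a pose out of reach is approached as far as the arm can. A call with a gripper value outside its range is refused whole. The fingers move at their own pace and stop on an object; "squeeze" is the grip in N (left out, the last holds). Time passes only in rows, so rows that repeat a pose let the fingers close. It gives the time, the measured TCP pose, the force and the opening at its end, in the units of the state.
- robot.read_state(): the state, without advancing time (a new reading comes with each control period).
- optics.read_camera(name): name is "scene" or "top" or "wrist"; returns a dict with "frame" (420x560x3 uint8, red, green, blue), "vertical_fov" (degrees; the focal length in pixels is half the picture's height over the tangent of half this angle, whatever the lens; pixels are square), "cx", "cy" (the principal point, pixels), "R" (3x3) and "t" (3): a world point X has camera coordinates R X + t. Camera axes: x right, y down, z forward; pixel columns grow to the right and rows downward; lengths in m; the calibration is good to about 2 mm. A picture is of the moment at which its call begins. There is no depth.
- ticket.close_job(): hands the job in, once; it reports no verdict.
The state is a dict: "t": time; "q": joint angles; "dq": joint speeds; "joint_torque": joint torques, N m; "tool_pos": TCP position; "orientation": TCP orientation; "force": force on the tool from outside, world axes, zero at the start; "wrist_torque": the same for the moment, N m; "opening": finger opening in m.
Only numpy, scipy, OpenCV 4.12 (cv2) and the standard library are available. Lean on these libraries where they do the work, as an engineer would, in place of code of your own. Each camera call takes 0.05 s, during which the arm holds its last target.

### The job

Load the orbital shaker for a mixing run: stand each of the four sample bottles waiting beside it in the four-prong clamp of its own size, upright and fully down on the clamp's coloured pad, since a bottle in the wrong clamp would work loose or not go in at all. The bottles are glass, so lower them into place without dropping them or knocking any over, and leave the conical flask and the timer where they are.

Things in the scene. Friction and masses are not known exactly. Their poses are not given: they have to be found in the camera images.
- bottle_small: Small clear bottle with a red cap; body 34 mm in diameter and 60 mm high, cap 22 mm in diameter, 69 mm high in all, about 87 g. Starts upright on the bench left of the shaker (not those farther back). Origin: centre of its underside; z runs up through the cap. Flow meters (285 mm high) stand behind, knobs from 60 mm behind the front bottles.
- bottle_oil_b: Second smallest bottle: black cap, brown oil; body 40 mm in diameter and 77 mm high, cap 26 mm in diameter, 89 mm high in all, about 85 g. Starts upright on the bench left of the shaker (not those farther back). Origin: centre of its underside; z runs up through the cap. Flow meters (285 mm high) stand behind, knobs from 60 mm behind the front bottles.
- bottle_oil_a: Second largest bottle: black cap, pale straw-coloured oil; body 46 mm in diameter and 90 mm high, cap 29 mm in diameter, 103 mm high in all, about 107 g. Starts upright on the bench left of the shaker (not those farther back). Origin: centre of its underside; z runs up through the cap. Flow meters (285 mm high) stand behind, knobs from 60 mm behind the front bottles.
- bottle_amber: Largest bottle: amber-brown glass with a white cap; body 52 mm in diameter and 101 mm high, cap 33 mm in diameter, 116 mm high in all, about 103 g. Starts upright on the bench left of the shaker (not those farther back). Origin: centre of its underside; z runs up through the cap. Flow meters (285 mm high) stand behind, knobs from 60 mm behind the front bottles.
- clamp_red: Rigid four-prong clamp, red pad 54 mm across, for the 34 mm bottle (small, red cap); 38 mm between facing prongs (on its frame's diagonals, 14 mm wide). Origin: centre of the pad's underside, on the fixed shaker's platform, 75 mm over the bench; z up. The bottle stands on the pad, 6 mm thick; 45-degree lead-in lips end 32 mm above the origin. Clamps stand 96 mm apart.
- clamp_green: Rigid four-prong clamp, green pad 60 mm across, for the 40 mm bottle (black cap, brown oil); 44 mm between facing prongs (on its frame's diagonals, 14 mm wide). Origin: centre of the pad's underside, on the fixed shaker's platform, 75 mm over the bench; z up. The bottle stands on the pad, 6 mm thick; 45-degree lead-in lips end 37 mm above the origin. Clamps stand 96 mm apart.
- clamp_blue: Rigid four-prong clamp, blue pad 66 mm across, for the 46 mm bottle (black cap, pale oil); 50 mm between facing prongs (on its frame's diagonals, 14 mm wide). Origin: centre of the pad's underside, on the fixed shaker's platform, 75 mm over the bench; z up. The bottle stands on the pad, 6 mm thick; 45-degree lead-in lips end 42 mm above the origin. Clamps stand 96 mm apart.
- clamp_orange: Rigid four-prong clamp, orange pad 72 mm across, for the 52 mm bottle (amber glass, white cap); 56 mm between facing prongs (on its frame's diagonals, 14 mm wide). Origin: centre of the pad's underside, on the fixed shaker's platform, 75 mm over the bench; z up. The bottle stands on the pad, 6 mm thick; 45-degree lead-in lips end 47 mm above the origin. Clamps stand 96 mm apart.
- flask: Bystander: conical flask with a black stopper, 64 mm across the base and 114 mm high, standing on the bench to the left of the bottles. Origin: centre of its underside.
- timer: Bystander: cream bench timer lying flat, 66 x 68 x 19 mm, behind the shaker. Origin: centre of its underside.
Not all that is in view belongs to the job. What is shaped like the bottle_oil_a but blue is not meant.

How it is judged:
By the outcome, as a careful person would: the job done as asked, in the order asked, and still so for the second after the job is handed in, with the robot touching nothing.
It also fails if it takes over 109 s, if anything falls off the work surface, if the arm or the gripper's body presses on something with over 40 N, if the wrist force passes 120 N, or if a joint passes its speed limit or range.

## Working session

There is one attempt and no reset: what is moved stays moved. The work goes in short steps, Python scripts to look and compute and a tool call to move; the robot and the scene stay as the last step left them, time stands still between calls to the robot, and variables do not carry over. Pictures are saved under pics/ and viewed, and the job is handed in when it is done.

Besides the shell and the picture viewer there is one more tool, called after ">>>" as name(argument=value, ...) on one line, values as JSON. jog_arm: Moves the arm, as the interface text tells. Its arguments: {"type":"object","properties":{"targets":{"type":"array"},"squeeze":{"type":"number"}},"required":["targets"]}

```bash
mkdir -p pics; ls
python3 - <<'E'
from plant import robot, optics
import cv2, numpy as np
for n in ["scene","top","wrist"]:
    c=optics.read_camera(n); cv2.imwrite(f"pics/{n}0.png",c["frame"][:,:,::-1])
    np.savez(f"{n}0.npz",**c)
    print(n,c["vertical_fov"],c["cx"],c["cy"],np.round(c["R"],4).tolist(),np.round(c["t"],4))
s=robot.read_state();print(s, robot.pinch_z)
E
```

```text
pics
scene 50.98802330061487 272.6814953468422 206.28404777838176 [[-0.7586, -0.6512, -0.0239], [-0.3736, 0.4646, -0.8029], [0.5339, -0.6001, -0.5957]] [0.3607 0.342  1.0455]
top 57.48193421464313 273.4899452075594 207.43340023335173 [[0.0212, -0.9998, 0.0062], [-0.9736, -0.022, -0.2271], [0.2272, -0.0012, -0.9738]] [-0.1557  0.5766  1.0481]
wrist 63.30055244517342 273.78911221316906 210.0254066148204 [[0.314, -0.9494, -0.0008], [-0.9161, -0.3032, 0.2623], [-0.2493, -0.0817, -0.965]] [-0.6007 -0.0311  0.3903]
{'t': 0.15, 'q': array([-1.33735290e+00,  1.30991376e-01,  1.48900064e+00, -2.30738235e-05,
        1.52298155e+00, -8.53921050e-02]), 'dq': array([-0.00015676, -0.00283591, -0.00284746,  0.00037138,  0.00057878,
       -0.00025041]), 'joint_torque': array([ 5.40148067e-04, -5.60477614e+01, -4.92333841e+01,  7.67732109e-02,
        3.06705642e-02, -1.24518369e-04]), 'tool_pos': array([ 0.18799653, -0.56934487,  0.21784185]), 'orientation': array([ 0.97207967,  1.34442018, -0.97061392]), 'force': array([ 0.51569853, -0.17044825,  0.07237992]), 'wrist_torque': array([ 0.03507894, -0.00084374,  0.03184649]), 'opening': 0.09296764016554748} 0.0188
```

View pics/scene0.png

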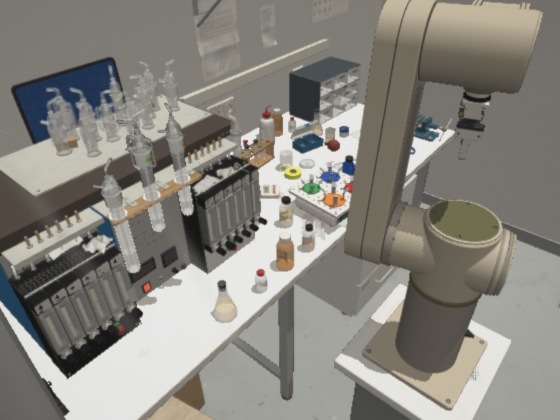

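View pics/top0.png

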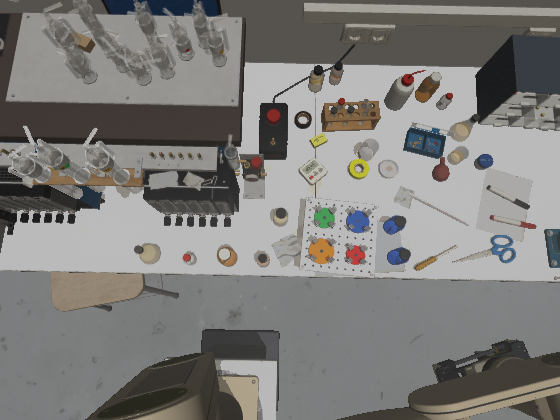

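View pics/wrist0.png

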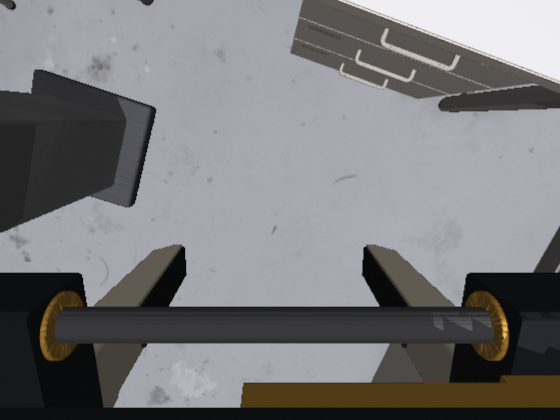

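Run:
```python
import cv2
a=cv2.imread("pics/top0.png")[190:285,125:325]; cv2.imwrite("pics/c1.png",cv2.resize(a,None,fx=4,fy=4,interpolation=cv2.INTER_CUBIC))
a=cv2.imread("pics/scene0.png")[170:330,200:400]; cv2.imwrite("pics/c2.png",cv2.resize(a,None,fx=3.6,fy=3.6,interpolation=cv2.INTER_CUBIC))
a=cv2.imread("pics/top0.png")[190:285,290:420]; cv2.imwrite("pics/c3.png",cv2.resize(a,None,fx=6,fy=6,interpolation=cv2.INTER_CUBIC))
```

```text
(no output)
```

View pics/c1.png

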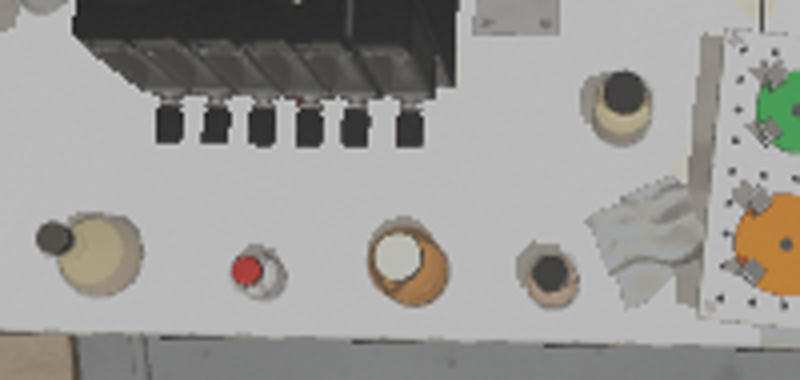

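View pics/c2.png

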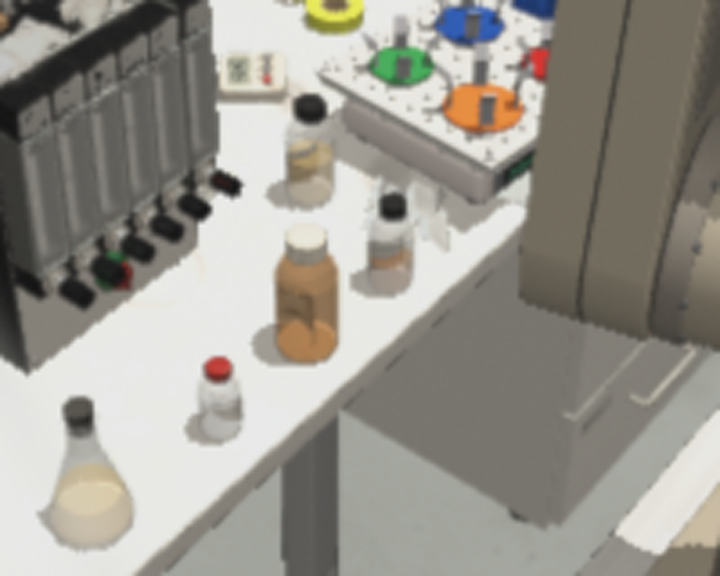

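View pics/c3.png

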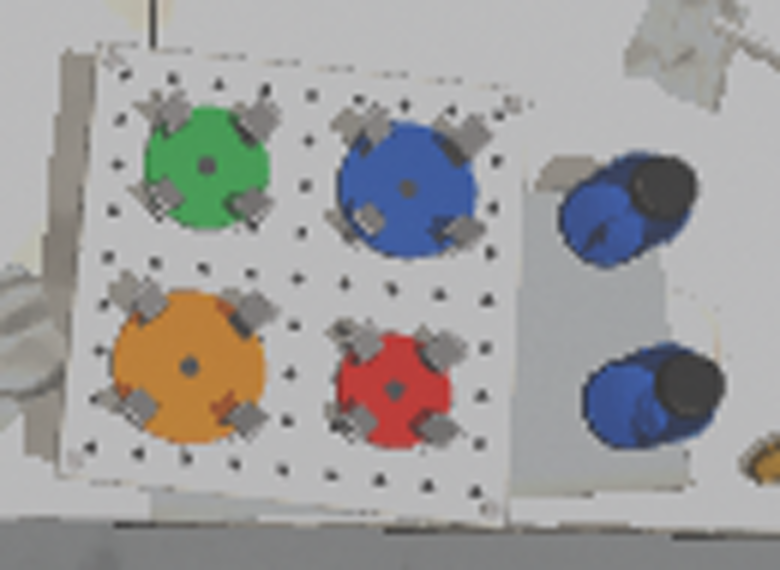

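```bash
cat > h.py <<'E'
import numpy as np, cv2
def load(n): return dict(np.load(n,allow_pickle=True))
def ray(c,uv,z):
    f=210/np.tan(np.radians(float(c["vertical_fov"]))/2)
    d=np.array([(uv[0]-float(c["cx"]))/f,(uv[1]-float(c["cy"]))/f,1.])
    R=np.asarray(c["R"]);t=np.asarray(c["t"]); C=-R.T@t; w=R.T@d
    return C+w*(z-C[2])/w[2]
def proj(c,X):
    f=210/np.tan(np.radians(float(c["vertical_fov"]))/2)
    p=c["R"]@np.asarray(X)+c["t"]; return np.array([p[0]/p[2]*f+c["cx"],p[1]/p[2]*f+c["cy"]]),p[2]
def blob(im,box,cond):
    x0,y0,x1,y1=box; s=im[y0:y1,x0:x1].astype(int); m=cond(s[...,0],s[...,1],s[...,2]).astype(np.uint8)
    n,l,st,ce=cv2.connectedComponentsWithStats(m); k=1+np.argmax(st[1:,4]); return ce[k]+[x0,y0],st[k],(l==k)
E
python3 - <<'E'
from h import *
T=load("top0.npz");S=load("scene0.npz")
dark=lambda r,g,b:(r+g+b)<270
red=lambda r,g,b:(r>140)&(g<90)&(b<90)
wh=lambda r,g,b:(r>215)&(g>205)&(b>190)
caps={"small":((180,248,198,268),red,.069,(250,262,275,280)),"amber":((214,245,234,265),wh,.116,None),"oil_b":((254,250,272,268),lambda r,g,b:(r+g+b)<250,.089,(298,220,318,232)),"oil_a":((270,203,290,224),lambda r,g,b:(r+g+b)<250,.103,(278,194,294,206))}
for k,(b,c,h,sb) in caps.items():
    ce,st,m=blob(T["frame"],b,c); print(k,ce.round(1),st, "top",ray(T,ce,h-.001).round(4),end=' ')
    if sb:
        ce,st,m=blob(S["frame"],sb,c); print("scene",ce.round(1),st,ray(S,ce,h-.005).round(4),end='')
    print()
P={"green":((305,200,340,235),lambda r,g,b:(g>r+40)&(g>b+30)),"blue":((342,200,375,240),lambda r,g,b:(b>r+50)&(b>g+30)),"orange":((300,230,340,270),lambda r,g,b:(r>b+80)&(g>80)),"red":((342,240,370,270),lambda r,g,b:(r>g+80)&(r>b+80))}
for k,(b,c) in P.items():
    ce,st,m=blob(T["frame"],b,c)
    cn,_=cv2.findContours(m.astype(np.uint8),0,2); (mc,r)=cv2.minEnclosingCircle(max(cn,key=len)); mc=np.array(mc)+b[:2]
    print(k,ce.round(1),st,ray(T,ce,.081).round(4),"circ",mc.round(1),round(r,1),ray(T,mc,.081).round(4))
for n,uv,z in [("flask",(139,250),.114),("meter RF top",(236,200),.285),("knobs",(227,226),.08),("bench edge",(225,272),0),("meter corner",(240,210),.0)]: print(n,ray(T,uv,z).round(3))
E
```

```text
small [186.  257.2] [ 3  6  7  7 35] top [0.4301 0.1005 0.068 ] scene [260.1 271.6] [ 7  8  7  4 25] [0.433  0.0988 0.064 ]Traceback (most recent call last):
  File "<stdin>", line 8, in <module>
  File "h.py", line 13, in blob
    n,l,st,ce=cv2.connectedComponentsWithStats(m); k=1+np.argmax(st[1:,4]); return ce[k]+[x0,y0],st[k],(l==k)
                                                       ~~~~~~~~~^^^^^^^^^^
    return _wrapfunc(a, 'argmax', axis=axis, out=out, **kwds)
    return bound(*args, **kwds)
ValueError: attempt to get argmax of an empty sequence
```

Run:
```python
from h import *
T=load("top0.npz");S=load("scene0.npz")
print(T["frame"][254,214:236].tolist())
dk=lambda r,g,b:(r+g+b)<250
red=lambda r,g,b:(r>140)&(g<90)&(b<90)
wh=lambda r,g,b:(r>200)&(g>197)
caps={"amber":((217,247,233,262),wh,.116,None),"oil_b":((254,250,272,268),dk,.089,(298,220,318,232)),"oil_a":((270,203,290,224),dk,.103,(278,194,294,206))}
for k,(b,c,h,sb) in caps.items():
    try:
        ce,st,m=blob(T["frame"],b,c); print(k,ce.round(1),st, "top",ray(T,ce,h-.001).round(4),end=' ')
        if sb:
            ce,st,m=blob(S["frame"],sb,c); print("scene",ce.round(1),st,ray(S,ce,h-.005).round(4),end='')
    except Exception as e: print(e)
    print()
P={"green":((305,200,340,235),lambda r,g,b:(g>r+40)&(g>b+30)),"blue":((342,200,375,240),lambda r,g,b:(b>r+50)&(b>g+30)),"orange":((300,230,340,270),lambda r,g,b:(r>b+80)&(g>80)),"red":((342,240,370,270),lambda r,g,b:(r>g+80)&(r>b+80))}
for k,(b,c) in P.items():
    ce,st,m=blob(T["frame"],b,c)
    cn,_=cv2.findContours(m.astype(np.uint8),0,2); (mc,r)=cv2.minEnclosingCircle(max(cn,key=len)); mc=np.array(mc)+b[:2]
    print(k,ce.round(1),st,ray(T,ce,.081).round(4),"circ",mc.round(1),round(r,1),ray(T,mc,.081).round(4))
for n,uv,z in [("flask",(139,250),.114),("amber",(224.7,254.2),.115),("meter RF top",(236,200),.285),("knobs",(227,226),.08),("bench edge",(225,272),0),("meter corner",(240,210),.0)]: print(n,ray(T,uv,z).round(3))
```

```text
[[187, 187, 187], [185, 185, 186], [174, 169, 166], [119, 99, 80], [126, 110, 93], [185, 185, 175], [185, 185, 177], [185, 185, 176], [185, 186, 178], [186, 186, 179], [186, 186, 180], [185, 185, 179], [186, 186, 180], [186, 185, 180], [185, 185, 180], [185, 184, 176], [91, 87, 80], [166, 122, 80], [166, 122, 79], [156, 116, 77], [155, 116, 78], [144, 110, 76]]
attempt to get argmax of an empty sequence

oil_b [262.1 257.9] [ 4  4  9  9 59] top [ 0.4308 -0.1145  0.088 ] scene [308.7 227.1] [ 8  4  7  7 41] [ 0.4306 -0.1133  0.084 ]
oil_a [280.6 212.6] [ 6  5 10 10 83] top [ 0.5571 -0.1632  0.102 ] scene [285.6 199.9] [ 4  3  8  7 50] [ 0.5576 -0.1616  0.098 ]
green [324.  217.3] [  9   8  21  20 249] [ 0.551  -0.2881  0.081 ] circ [324.  217.5] 10.3 [ 0.5503 -0.288   0.081 ]
blue [357.6 221.1] [  5  10  23  23 311] [ 0.5421 -0.3839  0.081 ] circ [357.6 221.1] 11.4 [ 0.5419 -0.3839  0.081 ]
orange [321.2 250.8] [  9   9  25  25 417] [ 0.4548 -0.2792  0.081 ] circ [321. 251.] 12.6 [ 0.4543 -0.2787  0.081 ]
red [355.4 254.4] [  4   6  19  18 179] [ 0.4467 -0.3751  0.081 ] circ [355.3 254.3] 9.4 [ 0.447  -0.3748  0.081 ]
flask [0.442 0.219 0.114]
amber [ 0.436 -0.014  0.115]
meter RF top [ 0.545 -0.055  0.285]
knobs [ 0.52  -0.012  0.08 ]
bench edge [ 0.395 -0.003  0.   ]
meter corner [ 0.585 -0.04   0.   ]
```

```bash
cat >> h.py <<'E'
from scipy.spatial.transform import Rotation as Ro
def Rdes(yaw):  # jaw dir angle from +y, rotating toward -x (ccw), tool x down
    z=np.array([-np.sin(np.radians(yaw)),np.cos(np.radians(yaw)),0]); x=np.array([0,0,-1.]); y=np.cross(z,x)
    return np.stack([x,y,z],1)
def go(pos,yaw=None,flip=False):
    from plant import robot
    s=robot.read_state(); R=Ro.from_rotvec(s["orientation"]).as_matrix()
    d=R.T@(np.array(pos)-s["tool_pos"])*100
    out=[]
    if yaw is not None:
        D=Rdes(yaw+(180 if flip else 0)); out=Ro.from_matrix(R.T@D).as_rotvec(degrees=True)
    print("t",round(s["t"],2),"pos",s["tool_pos"].round(4),"F",s["force"].round(1),"op",round(s["opening"],4),"q",s["q"].round(2),"\n d",np.round(d,2),np.round(out,1))
E
python3 - <<'E'
from h import *
from plant import robot
s=robot.read_state(); R=Ro.from_rotvec(s["orientation"]).as_matrix();print(R.round(3))
W=load("wrist0.npz"); C=-W["R"].T@W["t"]; print("cam in tool",R.T@(C-s["tool_pos"]))
go([.47,-.27,.30],30); go([.47,-.27,.30],30,True)
E
```

```text
[[-0.     0.95   0.313]
 [ 0.001  0.313 -0.95 ]
 [-1.     0.    -0.001]]
cam in tool [-0.16650495  0.0726233   0.00115755]
t 0.15 pos [ 0.188  -0.5693  0.2178] F [ 0.5 -0.2  0.1] op 0.093 q [-1.34  0.13  1.49 -0.    1.52 -0.09] 
 d [ -8.19  36.16 -19.6 ] [ 1.683e+02 -0.000e+00  1.000e-01]
t 0.15 pos [ 0.188  -0.5693  0.2178] F [ 0.5 -0.2  0.1] op 0.093 q [-1.34  0.13  1.49 -0.    1.52 -0.09] 
 d [ -8.19  36.16 -19.6 ] [-11.7  -0.1  -0. ]
```

>>> jog_arm(targets=[[-8.2,6,-3,-10,0,0,0.2],[-8.2,12,-6,-20,0,0,0.2],[-8.2,18,-10,-30,0,0,0.2],[-8.2,24,-14,-40,0,0,0.2],[-8.2,30,-17,-50,0,0,0.2]], squeeze=15)

```text
t: 0.78
tool_pos: [0.3805, -0.3562, 0.2991]
orientation: [0.294, 1.551, -0.293]
force: [0.4, -1.8, -0.2]
opening: 0.0746
```

```bash
python3 -c "
from h import *
go([.45,-.33,.32],30)"
```

```text
t 0.78 pos [ 0.3805 -0.3562  0.2991] F [ 0.4 -1.8 -0.2] op 0.0746 q [-0.85 -0.1   1.58  0.    1.67 -0.48] 
 d [-2.09  4.98  5.51] [-1.414e+02  1.000e-01 -0.000e+00]
```

>>> jog_arm(targets=[[-2,5,5,-10,0,0,0.2],[-2,5,5,-20,0,0,0.2],[-2,5,5,-30,0,0,0.2],[-2,5,5,-40,0,0,0.2],[-2,5,5,-50,0,0,0.2]])

```text
t: 1.4
tool_pos: [0.4453, -0.3277, 0.3187]
orientation: [-0.394, 1.535, 0.397]
force: [0.8, -0.4, 0.5]
opening: 0.0744
```

```bash
python3 -c "
from h import *
go([.557,-.1625,.20],30)
from plant import optics
c=optics.read_camera('wrist'); np.savez('w1.npz',**c); cv2.imwrite('pics/w1.png',c['frame'][:,:,::-1])"
```

```text
t 1.4 pos [ 0.4453 -0.3277  0.3187] F [ 0.8 -0.4  0.5] op 0.0744 q [-0.73 -0.02  1.46  0.    1.7  -1.23] 
 d [11.88  9.04 17.77] [-91.1   0.1  -0.1]
```

View pics/w1.png

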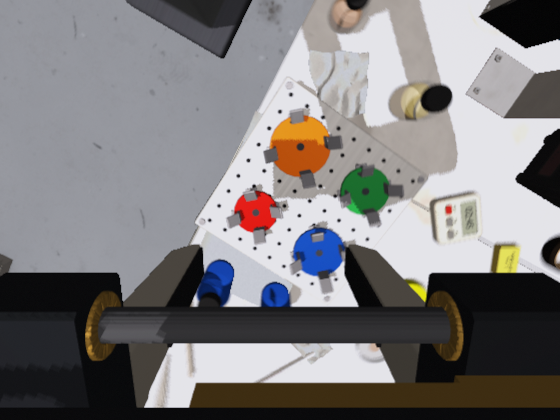

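```bash
python3 -c "
from h import *
W=load('w1.npz')
for n,uv,z in [('red',(255.5,212),.081),('green',(365.5,191.5),.081),('orange',(300,147),.081),('blue',(319,253),.081),('oil_a',(436,97.5),.102)]: print(n,ray(W,uv,z).round(4))
"
```

```text
red [ 0.445  -0.3745  0.081 ]
green [ 0.5494 -0.2872  0.081 ]
orange [ 0.4533 -0.2796  0.081 ]
blue [ 0.5412 -0.3831  0.081 ]
oil_a [ 0.5522 -0.1632  0.102 ]
```

>>> jog_arm(targets=[[0,2,4,-10,0,0,0.2],[2,4,8,-20,0,0,0.2],[5,6,12,-30,0,0,0.2],[9,8,15,-40,0,0,0.2],[11.5,9,17.8,-50,0,0,0.2]])

```text
t: 2.08
tool_pos: [0.5555, -0.1599, 0.2014]
orientation: [-1.071, 1.29, 1.078]
force: [0.0, 0.4, 0.5]
opening: 0.0745
```

```bash
python3 -c "
from h import *
go([.557,-.1625,.17],30)"
```

```text
t 2.08 pos [ 0.5555 -0.1599  0.2014] F [0.  0.4 0.5] op 0.0745 q [-0.37  0.08  1.57  0.    1.49 -1.76] 
 d [ 3.14 -0.21 -0.24] [-40.4   0.2  -0.1]
```

>>> jog_arm(targets=[[0,-0.2,-0.2,-10,0,0,0.2],[0,-0.2,-0.2,-20,0,0,0.2],[0,-0.2,-0.2,-30,0,0,0.2],[0,-0.2,-0.2,-40,0,0,0.2],[0,-0.2,-0.2,-40,0,0,0.2]])

```text
t: 2.7
tool_pos: [0.5569, -0.1621, 0.2011]
orientation: [-1.572, 0.92, 1.58]
force: [-0.3, -0.0, 0.7]
opening: 0.0743
```

```bash
python3 -c "
from h import *
go([.557,-.1625,.048],30)
from plant import optics
c=optics.read_camera('wrist'); np.savez('w2.npz',**c); cv2.imwrite('pics/w2.png',c['frame'][:,:,::-1])"
```

```text
t 2.7 pos [ 0.5569 -0.1621  0.2011] F [-0.3 -0.   0.7] op 0.0743 q [-0.37  0.09  1.56  0.    1.49 -2.46] 
 d [ 1.531e+01 -1.000e-02 -1.000e-01] [-0.6  0.2 -0.1]
```

View pics/w2.png

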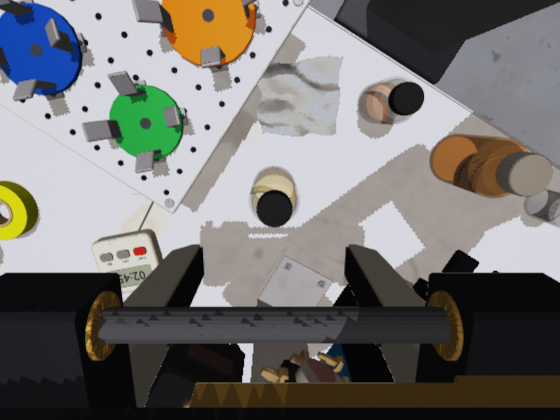

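```bash
python3 -c "
from h import *
W=load('w2.npz')
dk=lambda r,g,b:(r+g+b)<150
ce,st,m=blob(W['frame'],(250,180,300,232),dk);print(ce,st,ray(W,ce,.102).round(4))
ce,st,m=blob(W['frame'],(380,75,430,122),dk);print(ce,st,ray(W,ce,.086).round(4))
print(proj(W,[.557,-.1625,.103]))
for n,uv,z in [('green',(145.5,123.5),.081),('orange',(208,15.5),.081),('amb',(526,175),.115)]: print(n,ray(W,uv,z).round(4))
"
```

```text
[274.10181452 208.16834677] [  7  10  35  37 992] [ 0.5551 -0.164   0.102 ]
[405.66925638  98.36625971] [  8   7  36  33 901] [ 0.4299 -0.1155  0.086 ]
(array([274.5551942 , 211.28546231]), np.float64(0.2744337787770241))
green [ 0.5493 -0.2876  0.081 ]
orange [ 0.4534 -0.2787  0.081 ]
amb [ 0.4371 -0.0138  0.115 ]
```

>>> jog_arm(targets=[[4,0.1,-0.15,0,0,0,0.2],[8,0.1,-0.15,0,0,0,0.2],[12,0.1,-0.15,0,0,0,0.2],[15.3,0.1,-0.15,0,0,0,0.2],[15.3,0.1,-0.15,0,0,0,0.2]])

```text
t: 3.38
tool_pos: [0.5535, -0.1625, 0.0449]
orientation: [-1.562, 0.925, 1.582]
force: [-0.1, 0.4, 0.1]
opening: 0.0744
```

>>> jog_arm(targets=[[0,0,0,0,0,0,0.65],[0,0,0,0,0,0,0.65],[0,0,0,0,0,0,0.65],[0,0,0,0,0,0,0.65],[0,0,0,0,0,0,0.65]], squeeze=15)

```text
t: 4.0
tool_pos: [0.5545, -0.1629, 0.0462]
orientation: [-1.564, 0.925, 1.58]
force: [-0.2, 1.1, 6.5]
opening: 0.0457
```

```bash
python3 -c "
from h import *
go([.556,-.1632,.048],30)"
```

```text
t 4.0 pos [ 0.5545 -0.1629  0.0462] F [-0.2  1.1  6.5] op 0.0457 q [-0.38  0.23  1.71  0.    1.22 -2.45] 
 d [-0.19 -0.12 -0.1 ] [-1.   0.4 -0.3]
```

>>> jog_arm(targets=[[-2,0,0,0,0,0,0.65],[-6,0,0,0,0,0,0.65],[-11,0,0,5,0,0,0.65],[-16,0,0,15,0,0,0.65],[-17,-0.5,-2,25,0,0,0.65]])

```text
t: 4.62
tool_pos: [0.5719, -0.179, 0.223]
orientation: [-1.257, 1.176, 1.258]
force: [-0.2, -0.6, -1.3]
opening: 0.0453
```

```bash
python3 -c "
from h import *
go([.5415,-.3835,.217],-5)"
```

```text
t 4.62 pos [ 0.5719 -0.179   0.223 ] F [-0.2 -0.6 -1.3] op 0.0453 q [-0.39  0.13  1.48  0.    1.53 -2.03] 
 d [  0.57   4.38 -20.21] [8.8 0.1 0. ]
```

>>> jog_arm(targets=[[0,1,-5,5,0,0,0.65],[0,2,-10,9,0,0,0.65],[0,3,-15,9,0,0,0.65],[0,4.4,-20.2,9,0,0,0.65],[0,4.4,-20.2,9,0,0,0.65]])

```text
t: 5.25
tool_pos: [0.5395, -0.3871, 0.2233]
orientation: [-1.138, 1.253, 1.138]
force: [0.1, 0.7, -1.1]
opening: 0.0463
```

>>> jog_arm(targets=[[0,0,0,0,0,0,0.65],[0,0,0,0,0,0,0.65]])

```text
t: 5.5
tool_pos: [0.5399, -0.3862, 0.2239]
orientation: [-1.139, 1.252, 1.139]
force: [0.7, 0.4, -0.7]
opening: 0.046
```

```bash
python3 -c "
from h import *
go([.5415,-.3835,.16],-5)
from plant import optics
for n in ['wrist','top','scene']:
  c=optics.read_camera(n); np.savez(n+'3.npz',**c); cv2.imwrite('pics/%s3.png'%n,c['frame'][:,:,::-1])"
```

```text
t 5.5 pos [ 0.5399 -0.3862  0.2239] F [ 0.7  0.4 -0.7] op 0.046 q [-0.7   0.3   1.28  0.    1.56 -2.17] 
 d [ 6.39 -0.13  0.29] [-0.5  0.   0. ]
```

View pics/wrist3.png

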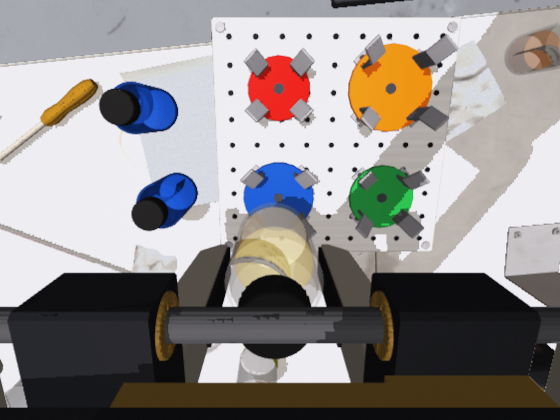

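View pics/scene3.png

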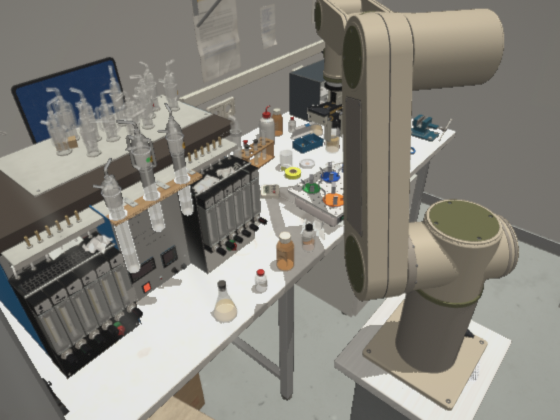

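```bash
python3 -c "
from h import *
W=load('wrist3.npz')
for n,uv,z in [('red',(278.5,88),.081),('green',(381.5,198.5),.081),('orange',(390.5,88.5),.081),('bottle rim',(276,205),.178)]: print(n,ray(W,uv,z).round(4))
print(proj(W,[.5399,-.3862,.327-.046])[0])
for xo in (-.0,.002):
  P=[proj(W,[.5399+xo+.023*np.cos(a),-.3862+.023*np.sin(a),.178])[0] for a in np.linspace(0,6.28,60)]; P=np.array(P);print(P.min(0),P.max(0))
im=cv2.imread('pics/wrist3.png')[180:370,200:350];cv2.imwrite('pics/c4.png',cv2.resize(im,None,fx=4,fy=3.1*1.0))
"
```

```text
red [ 0.4441 -0.3744  0.081 ]
green [ 0.5501 -0.2876  0.081 ]
orange [ 0.4536 -0.2787  0.081 ]
bottle rim [ 0.5224 -0.3844  0.178 ]
[276.90214182 321.22364252]
[240.67503465 196.81793572] [310.68669331 263.28025092]
[241.03878865 199.84735294] [310.88808244 266.00199655]
```

View pics/c4.png

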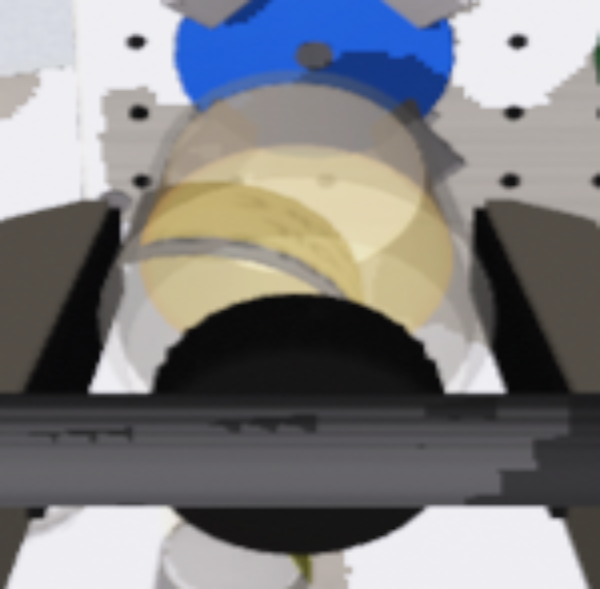

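```bash
python3 -c "
from h import *
W=load('wrist3.npz')
for xo in (0,.002,.004):
 for yo in (0,.002):
  P=np.array([proj(W,[.5399+xo+.0145*np.cos(a),-.3862+yo+.0145*np.sin(a),.281])[0] for a in np.linspace(0,6.28,200)]);print(xo,yo,P.min(0),P.max(0))
"
```

```text
0 0 [237.20627685 285.20114081] [316.61584934 355.12275102]
0 0.002 [242.64668727 284.71961338] [322.09252995 354.69759184]
0.002 0 [237.87394656 290.28152717] [316.95305878 359.62235187]
0.002 0.002 [243.29136192 289.80421276] [322.40707187 359.20069931]
0.004 0 [238.53608165 295.31854052] [317.28747259 364.08578725]
0.004 0.002 [243.93069547 294.84538488] [322.71900502 363.66759878]
```

>>> jog_arm(targets=[[1,0,0.3,0.5,0,0,0.65],[3,0,0.3,0.5,0,0,0.65],[5,0,0.3,0.5,0,0,0.65],[5,0,0.3,0.5,0,0,0.65],[5,0,0.3,0.5,0,0,0.65]])

```text
t: 6.28
tool_pos: [0.5402, -0.3831, 0.1735]
orientation: [-1.132, 1.256, 1.133]
force: [-0.2, 0.0, -0.7]
opening: 0.0452
```

```bash
python3 -c "
from h import *
go([.540,-.3832,.128],-5)
from plant import optics
for n in ['wrist','top']:
  c=optics.read_camera(n); np.savez(n+'4.npz',**c); cv2.imwrite('pics/%s4.png'%n,c['frame'][:,:,::-1])
im=cv2.imread('pics/wrist4.png')[120:370,150:450];cv2.imwrite('pics/c5.png',cv2.resize(im,None,fx=2.4,fy=2.4))"
```

```text
t 6.28 pos [ 0.5402 -0.3831  0.1735] F [-0.2  0.  -0.7] op 0.0452 q [-0.69  0.32  1.35  0.    1.47 -2.16] 
 d [ 4.55  0.02 -0.02] [-0.9  0.  -0. ]
```

View pics/c5.png

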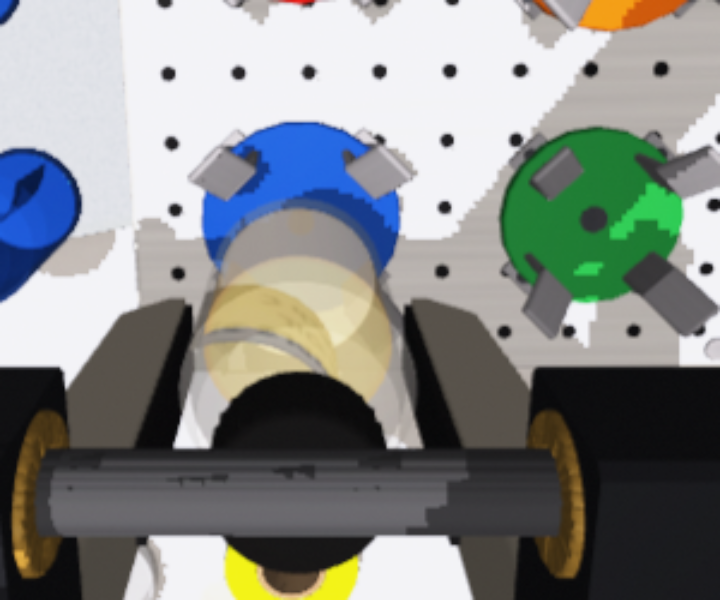

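>>> jog_arm(targets=[[1,0,0,0,0,0,0.65],[2,0,0,0,0,0,0.65],[3,0,0,0,0,0,0.65],[3.6,0,0,0,0,0,0.65],[3.9,0,0,0,0,0,0.65]])

```text
t: 7.0
tool_pos: [0.5425, -0.3838, 0.1395]
orientation: [-1.138, 1.254, 1.128]
force: [-3.9, 6.7, 22.6]
opening: 0.0457
```

>>> jog_arm(targets=[[0,0,0,0,0,0,0.65],[0,0,0,0,0,0,0.65]])

```text
t: 7.25
tool_pos: [0.5427, -0.3836, 0.1399]
orientation: [-1.138, 1.253, 1.128]
force: [-1.5, 2.5, 7.8]
opening: 0.0457
```

```bash
python3 -c "
from h import *
go([.540,-.3832,.127],-5)"
```

```text
t 7.25 pos [ 0.5427 -0.3836  0.1399] F [-1.5  2.5  7.8] op 0.0457 q [-0.69  0.34  1.39  0.    1.41 -2.16] 
 d [1.29 0.28 0.01] [-0.9 -0.1  0.4]
```

```bash
python3 -c "
from h import *
from plant import optics
for n in ['wrist','scene']:
  c=optics.read_camera(n); np.savez(n+'5.npz',**c); cv2.imwrite('pics/%s5.png'%n,c['frame'][:,:,::-1])
im=cv2.imread('pics/wrist5.png')[120:370,150:450];cv2.imwrite('pics/c6.png',cv2.resize(im,None,fx=2.4,fy=2.4))
im=cv2.imread('pics/scene5.png')[100:220,270:410];cv2.imwrite('pics/c7.png',cv2.resize(im,None,fx=5,fy=5))"
```

```text
(no output)
```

View pics/c6.png

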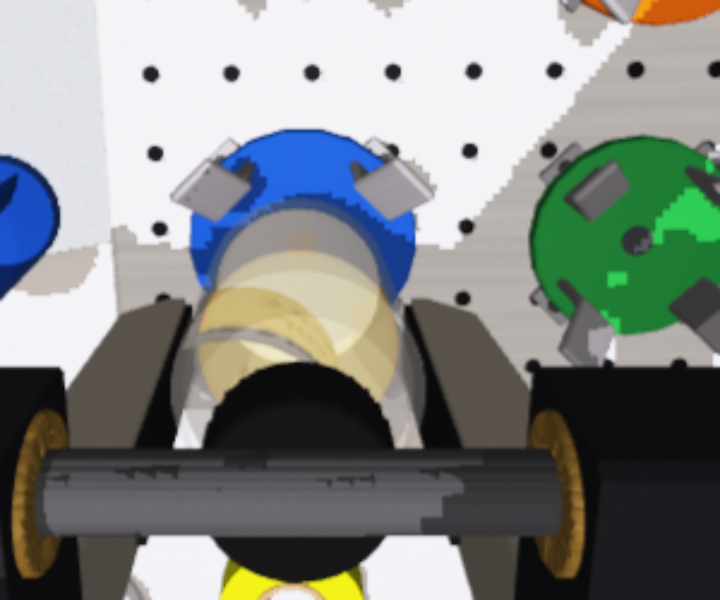

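View pics/c7.png

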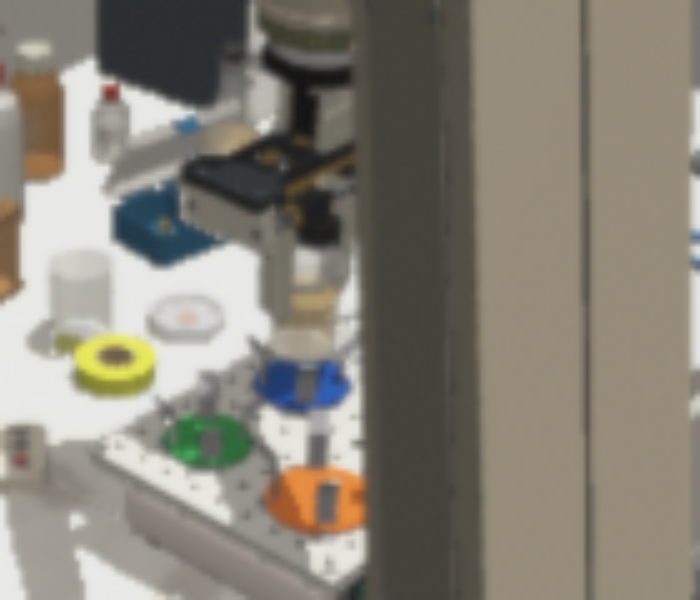

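```bash
python3 -c "
from h import *
W=load('wrist5.npz')
print('rim',[ray(W,(274.5,205),z).round(4) for z in (.09,.1,.11,.117)])
# blue pad near edge: row, lateral edges
print('pad near edge',ray(W,(150+302/2.4,120+129/2.4),.081).round(4))
print('green dot',ray(W,(150+637/2.4,120+241/2.4),.081).round(4))
im=W['frame'];hs=cv2.cvtColor(im,cv2.COLOR_RGB2HSV)
# cap
print('capfar',[ray(W,(274,120+579/2.4),z).round(4) for z in (.19,.2,.21)])
X=np.array([.540,-.3832])
W4=load('wrist4.npz'); print('w4 rim',ray(W4,(274.5,120+202/2.4),.1275).round(4),'pad edge',ray(W4,(150+300/2.4,120+122/2.4),.081).round(4),'capfar',ray(W4,(274,120+572/2.4),.2305).round(4))
"
```

```text
rim [array([ 0.5264, -0.3828,  0.09  ]), array([ 0.5238, -0.3825,  0.1   ]), array([ 0.5212, -0.3822,  0.11  ]), array([ 0.5194, -0.382 ,  0.117 ])]
pad near edge [ 0.5075 -0.38    0.081 ]
green dot [ 0.5496 -0.2873  0.081 ]
capfar [array([ 0.5652, -0.3868,  0.19  ]), array([ 0.557 , -0.3859,  0.2   ]), array([ 0.5489, -0.3851,  0.21  ])]
w4 rim [ 0.5221 -0.382   0.1275] pad edge [ 0.5077 -0.38    0.081 ] capfar [ 0.556  -0.3858  0.2305]
```

>>> jog_arm(targets=[[-1.5,0,0,0,0,0,0.65],[-3,0.2,0,-0.9,0,-0.4,0.65],[-3,0.2,0,-0.9,0,-0.4,0.65],[-3,0.2,0,-0.9,0,-0.4,0.65]])

```text
t: 7.85
tool_pos: [0.5405, -0.3834, 0.1699]
orientation: [-1.153, 1.241, 1.134]
force: [0.2, 0.1, -1.5]
opening: 0.0456
```

```bash
python3 -c "
from h import *
go([.540,-.3832,.127],-5)
from plant import optics
for n in ['wrist','top']:
  c=optics.read_camera(n); np.savez(n+'6.npz',**c); cv2.imwrite('pics/%s6.png'%n,c['frame'][:,:,::-1])
im=cv2.imread('pics/wrist6.png')[120:370,150:450];cv2.imwrite('pics/c8.png',cv2.resize(im,None,fx=2.4,fy=2.4))
im=cv2.imread('pics/top6.png')[150:290,270:430];cv2.imwrite('pics/c9.png',cv2.resize(im,None,fx=4,fy=4))"
```

```text
t 7.85 pos [ 0.5405 -0.3834  0.1699] F [ 0.2  0.1 -1.5] op 0.0456 q [-0.7   0.31  1.37  0.01  1.45 -2.18] 
 d [4.29 0.1  0.03] [ 0.  -0.1  0.8]
```

View pics/c8.png

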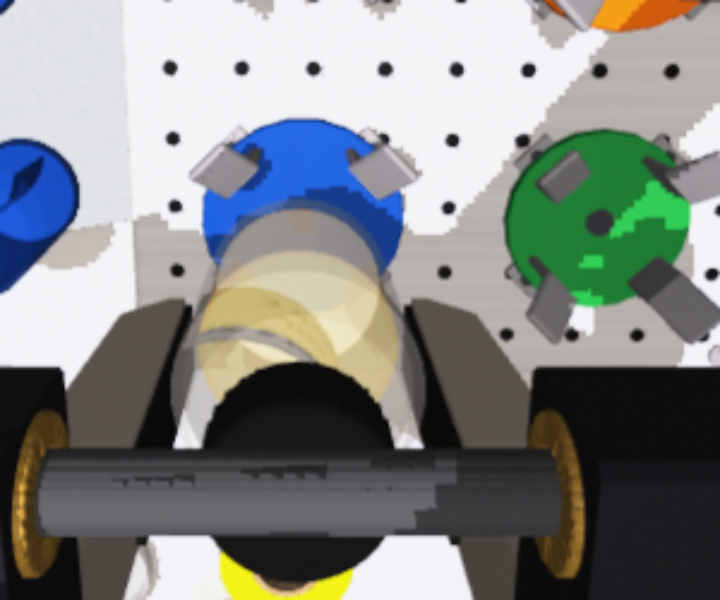

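View pics/c9.png

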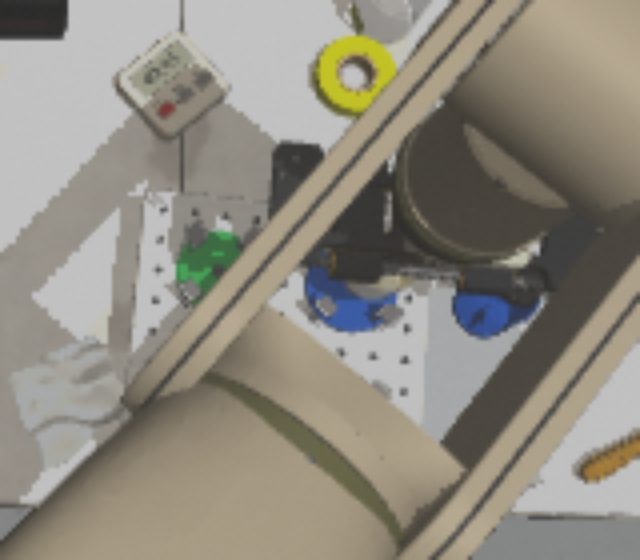

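```bash
python3 -c "
from h import *
W=load('wrist6.npz')
C=np.array([.5405,-.3834])
for z,r,name in [(.134,.023,'bot'),(.237,.0145,'captop')]:
 for xo in (0,.002,.004):
  for yo in (0,.002):
   P=np.array([proj(W,[C[0]+xo+r*np.cos(a),C[1]+yo+r*np.sin(a),z])[0] for a in np.linspace(0,6.28,200)]);P=(P-[150,120])*2.4;print(name,xo,yo,P.min(0).round(),P.max(0).round())
R=Ro.from_rotvec([-1.153,1.241,1.134]).as_matrix();print(R.round(3))
print(ray(W,(150+302/2.4,120+119/2.4),.081), ray(W,(150+600/2.4,120+223/2.4),.081))
"
```

```text
bot 0 0 [214. 192.] [390. 357.]
bot 0 0.002 [222. 191.] [398. 357.]
bot 0.002 0 [215. 199.] [390. 364.]
bot 0.002 0.002 [223. 199.] [398. 363.]
bot 0.004 0 [216. 207.] [391. 371.]
bot 0.004 0.002 [224. 206.] [398. 370.]
captop 0 0 [201. 438.] [407. 615.]
captop 0 0.002 [215. 437.] [421. 614.]
captop 0.002 0 [202. 451.] [408. 626.]
captop 0.002 0.002 [216. 450.] [422. 626.]
captop 0.004 0 [204. 464.] [408. 638.]
captop 0.004 0.002 [218. 463.] [423. 637.]
[[ 0.013 -0.996  0.087]
 [-0.003  0.087  0.996]
 [-1.    -0.014 -0.002]]
[ 0.50754984 -0.38049924  0.081     ] [ 0.54962411 -0.28718161  0.081     ]
```

```bash
cat >> h.py <<'E'
def circ(P):
    P=np.asarray(P); A=np.c_[2*P,np.ones(len(P))]; s=np.linalg.lstsq(A,(P**2).sum(1),rcond=None)[0]
    return s[:2],np.sqrt(s[2]+s[0]**2+s[1]**2)
E
python3 - <<'E'
from h import *
for n,zt in (("wrist3",.2239),("wrist4",.1735),("wrist6",.1699)):
    W=load(n+".npz"); im=W["frame"].astype(int).sum(2)
    pts=[]
    for u in range(225,330):
        col=im[345:375,u]; 
        k=np.where(col<120)[0]
        if len(k): 
            # contiguous dark from row 345
            e=345+np.where(np.r_[col,999]>=120)[0][0]
            if e>346: pts.append((u,e-.5))
    pts=np.array(pts); print(n,len(pts),pts[:3].tolist(),pts[:,1].max(),pts[-2:].tolist())
    for off in (.040,.046,.052,.057,.062,.067):
        c,r=circ([ray(W,p,zt+off)[:2] for p in pts]); print(off,c.round(4),r.round(4))
E
```

```text
wrist3 57 [[246.0, 346.5], [247.0, 347.5], [248.0, 348.5]] 358.5 [[301.0, 347.5], [302.0, 346.5]]
0.04 [ 0.5536 -0.3886] 0.0155
0.046 [ 0.5496 -0.3882] 0.0148
0.052 [ 0.5456 -0.3878] 0.014
0.057 [ 0.5422 -0.3875] 0.0134
0.062 [ 0.5388 -0.3872] 0.0128
0.067 [ 0.5355 -0.3869] 0.0122
wrist4 57 [[246.0, 346.5], [247.0, 347.5], [248.0, 348.5]] 358.5 [[301.0, 347.5], [302.0, 346.5]]
0.04 [ 0.5549 -0.3857] 0.0147
0.046 [ 0.5508 -0.3853] 0.014
0.052 [ 0.5468 -0.3849] 0.0133
0.057 [ 0.5434 -0.3845] 0.0128
0.062 [ 0.54   -0.3842] 0.0122
0.067 [ 0.5366 -0.3838] 0.0116
wrist6 67 [[241.0, 346.5], [242.0, 347.5], [243.0, 349.5]] 362.5 [[306.0, 347.5], [307.0, 346.5]]
0.04 [ 0.5552 -0.3857] 0.0164
0.046 [ 0.5509 -0.3854] 0.0156
0.052 [ 0.5467 -0.385 ] 0.0148
0.057 [ 0.5432 -0.3846] 0.0142
0.062 [ 0.5397 -0.3843] 0.0135
0.067 [ 0.5362 -0.384 ] 0.0129
```

Run:
```python
from h import *
W=load("wrist6.npz"); 
for z in (.112,.1214,.13): print(ray(W,(274,203.5),z)+[.023,0,0])
W=load("wrist3.npz"); 
for z in (.160,.167,.178): print(ray(W,(275.5,203.5),z)+[.023,0,0])
W=load("wrist6.npz"); im=cv2.cvtColor(W["frame"],cv2.COLOR_RGB2BGR)[160:300,200:360]; cv2.imwrite("pics/c10.png",cv2.resize(im,None,fx=5,fy=4,interpolation=cv2.INTER_CUBIC))
```

```text
[ 0.54854134 -0.38335119  0.112     ]
[ 0.54607137 -0.38310917  0.1214    ]
[ 0.54381161 -0.38288775  0.13      ]
[ 0.54887891 -0.38493487  0.16      ]
[ 0.54713412 -0.38479874  0.167     ]
[ 0.54439231 -0.38458484  0.178     ]
```

View pics/c10.png

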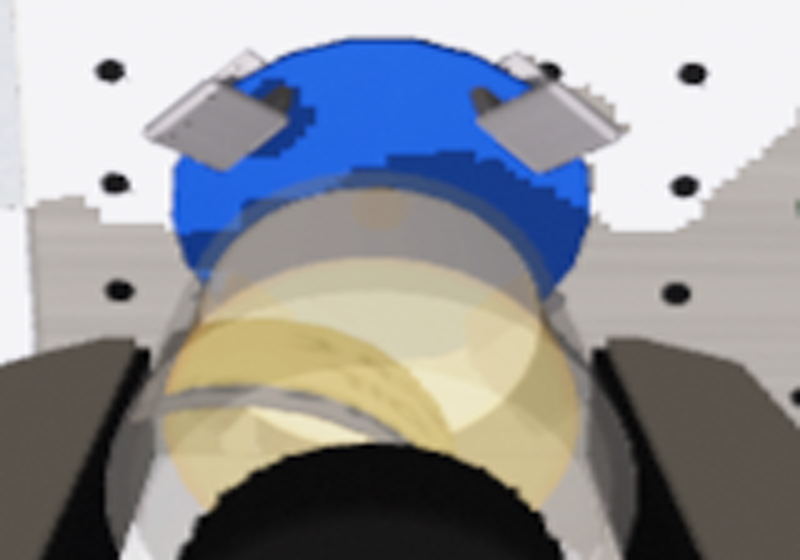

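>>> jog_arm(targets=[[0,0.5,0.1,0,0,0.8,0.65],[0,0.5,0.1,0,0,0.8,0.65],[0.7,0.5,0.1,0,0,0.8,0.65],[1.4,0.5,0.1,0,0,0.8,0.65],[2.1,0.5,0.1,0,0,0.8,0.65]], squeeze=25)

```text
t: 8.57
tool_pos: [0.5354, -0.3816, 0.1472]
orientation: [-1.145, 1.251, 1.146]
force: [-0.5, -0.4, -0.8]
opening: 0.0455
```

```bash
python3 -c "
from h import *
go([.5355,-.383,.1295],-5)"
```

```text
t 8.57 pos [ 0.5354 -0.3816  0.1472] F [-0.5 -0.4 -0.8] op 0.0455 q [-0.7   0.32  1.4  -0.    1.42 -2.18] 
 d [ 1.77 -0.02 -0.14] [ 0.  -0.1 -0.1]
```

>>> jog_arm(targets=[[0.4,0,-0.1,0,0,0,0.65],[0.8,0,-0.1,0,0,0,0.65],[1.2,0,-0.1,0,0,0,0.65],[1.2,0,-0.1,0,0,0,0.65]])

```text
t: 9.07
tool_pos: [0.5377, -0.3831, 0.1398]
orientation: [-1.15, 1.249, 1.141]
force: [-0.0, 5.8, 19.4]
opening: 0.0457
```

>>> jog_arm(targets=[[0.2,0,0,0,0,0,0.65],[0.4,0,0,0,0,0,0.65],[0.6,0,0,0,0,0,0.65],[0.6,0,0,0,0,0,0.65]])

```text
t: 9.57
tool_pos: [0.5384, -0.3825, 0.1331]
orientation: [-1.15, 1.247, 1.141]
force: [6.0, 2.3, -0.5]
opening: 0.0458
```

```bash
python3 -c "
from h import *
go([.5355,-.383,.1295],-5)"
```

```text
t 9.57 pos [ 0.5384 -0.3825  0.1331] F [ 6.   2.3 -0.5] op 0.0458 q [-0.7   0.34  1.41  0.    1.39 -2.18] 
 d [ 0.36  0.29 -0.08] [ 0.1 -0.1  0.3]
```

>>> jog_arm(targets=[[0.2,-0.1,0,0,0,0,0.65],[0.4,-0.1,0,0,0,0,0.65],[0.6,-0.1,0,0,0,0,0.65],[0.6,-0.1,0,0,0,0,0.65]])

```text
t: 10.07
tool_pos: [0.5391, -0.3824, 0.1264]
orientation: [-1.149, 1.247, 1.142]
force: [1.1, 1.3, -2.6]
opening: 0.0457
```

```bash
python3 -c "
from h import *
go([.5355,-.383,.1295],-5)
from plant import optics
for n in ['wrist','scene']:
  c=optics.read_camera(n); np.savez(n+'7.npz',**c); cv2.imwrite('pics/%s7.png'%n,c['frame'][:,:,::-1])
im=cv2.imread('pics/wrist7.png')[120:370,150:450];cv2.imwrite('pics/c11.png',cv2.resize(im,None,fx=2.4,fy=2.4))
im=cv2.imread('pics/scene7.png')[120:220,270:410];cv2.imwrite('pics/c12.png',cv2.resize(im,None,fx=5,fy=5))"
```

```text
t 10.07 pos [ 0.5391 -0.3824  0.1264] F [ 1.1  1.3 -2.6] op 0.0457 q [-0.69  0.34  1.41  0.    1.38 -2.18] 
 d [-0.31  0.36 -0.09] [ 0.1 -0.1  0.2]
```

View pics/c11.png

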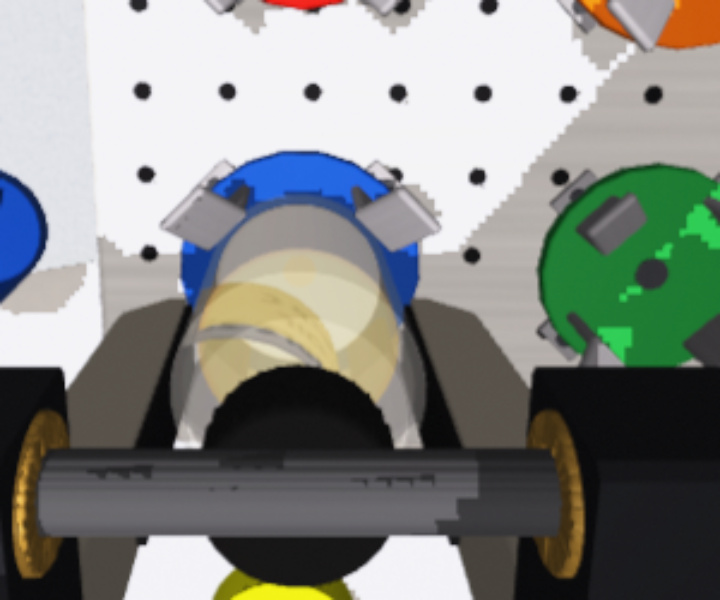

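View pics/c12.png

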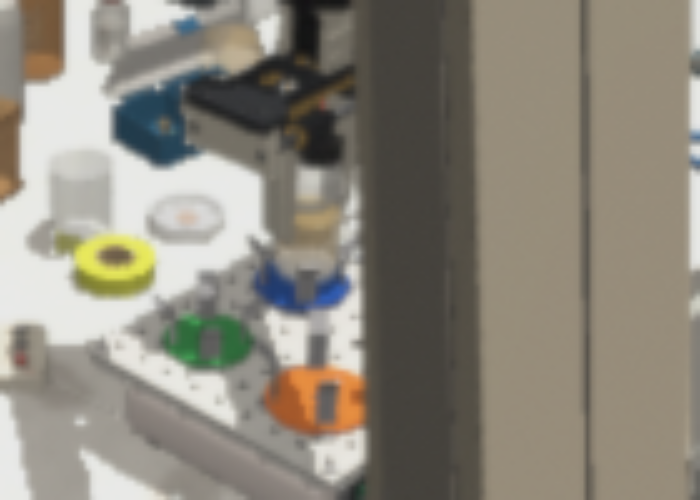

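>>> jog_arm(targets=[[0.2,-0.05,0,0,0,0,0.65],[0.4,-0.05,0,0,0,0,0.65],[0.6,-0.05,0,0,0,0,0.65],[0.6,-0.05,0,0,0,0,0.65]])

```text
t: 10.68
tool_pos: [0.5396, -0.3824, 0.1202]
orientation: [-1.149, 1.247, 1.142]
force: [0.8, 1.4, -2.5]
opening: 0.0454
```

>>> jog_arm(targets=[[0.2,0,0,0,0,0,0.65],[0.4,0,0,0,0,0,0.65],[0.6,0,0,0,0,0,0.65],[0.6,0,0,0,0,0,0.65]])

```text
t: 11.18
tool_pos: [0.5406, -0.3827, 0.1171]
orientation: [-1.151, 1.246, 1.14]
force: [-2.1, 4.2, 13.0]
opening: 0.0456
```

```bash
python3 -c "
from h import *
go([.5355,-.383,.1295],-5)
from plant import optics
for n in ['wrist','scene']:
  c=optics.read_camera(n); np.savez(n+'8.npz',**c); cv2.imwrite('pics/%s8.png'%n,c['frame'][:,:,::-1])
im=cv2.imread('pics/wrist8.png')[120:370,150:450];cv2.imwrite('pics/c13.png',cv2.resize(im,None,fx=2.4,fy=2.4))
im=cv2.imread('pics/scene8.png')[120:220,270:410];cv2.imwrite('pics/c14.png',cv2.resize(im,None,fx=5,fy=5))"
```

```text
t 11.18 pos [ 0.5406 -0.3827  0.1171] F [-2.1  4.2 13. ] op 0.0456 q [-0.69  0.35  1.42  0.    1.36 -2.18] 
 d [-1.24  0.5  -0.07] [ 0.1 -0.2  0.4]
```

View pics/c13.png

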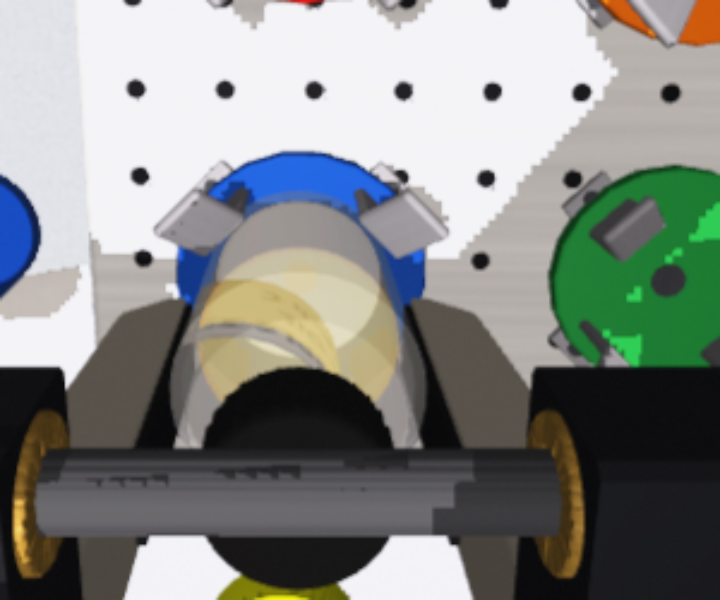

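View pics/c14.png

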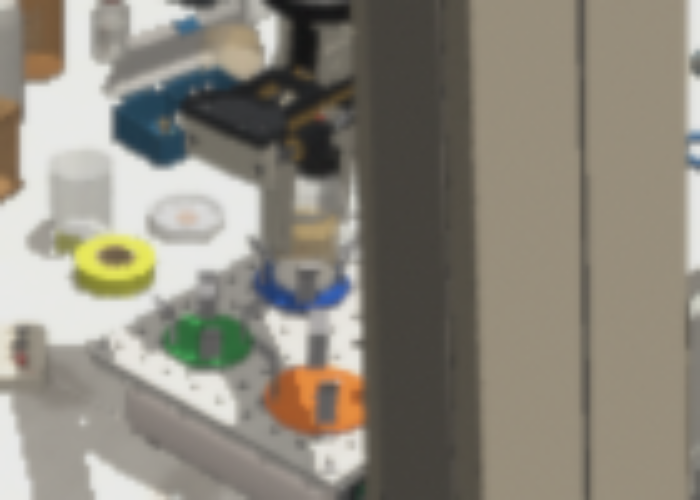

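>>> jog_arm(targets=[[0,0,0,0,0,0,0.35],[0,0,0,0,0,0,0.35],[0,0,0,0,0,0,0.35]])

```text
t: 11.65
tool_pos: [0.5403, -0.3827, 0.1166]
orientation: [-1.15, 1.247, 1.14]
force: [-0.1, -0.2, -0.8]
opening: 0.0603
```

>>> jog_arm(targets=[[-1,0,0,0,0,0,0.35],[-3,0,0,0,0,0,0.35],[-7,0,0,0,0,0,0.35],[-12,0,0,0,0,0,0.35],[-15,0,0,0,0,0,0.35]])

```text
t: 12.28
tool_pos: [0.5403, -0.383, 0.2722]
orientation: [-1.155, 1.246, 1.135]
force: [1.3, -1.1, -0.0]
opening: 0.0602
```

```bash
python3 -c "
from h import *
go([.430,-.115,.20],0)
from plant import optics
for n in ['wrist','scene']:
  c=optics.read_camera(n); np.savez(n+'9.npz',**c); cv2.imwrite('pics/%s9.png'%n,c['frame'][:,:,::-1])
im=cv2.imread('pics/scene9.png')[120:220,270:410];cv2.imwrite('pics/c15.png',cv2.resize(im,None,fx=5,fy=5))"
```

```text
t 12.28 pos [ 0.5403 -0.383   0.2722] F [ 1.3 -1.1 -0. ] op 0.0602 q [-0.69  0.27  1.23  0.    1.63 -2.18] 
 d [ 6.93 13.37 25.79] [-4.9 -0.4  0.6]
```

View pics/wrist9.png

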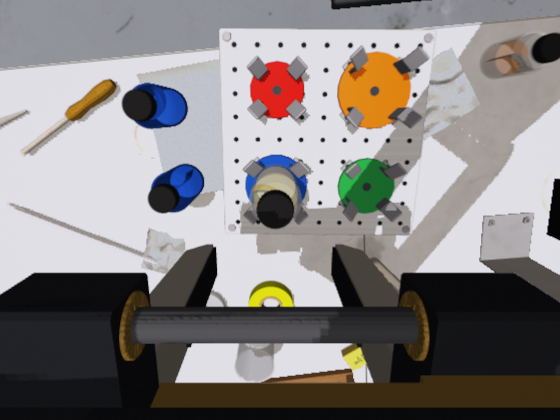

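View pics/c15.png

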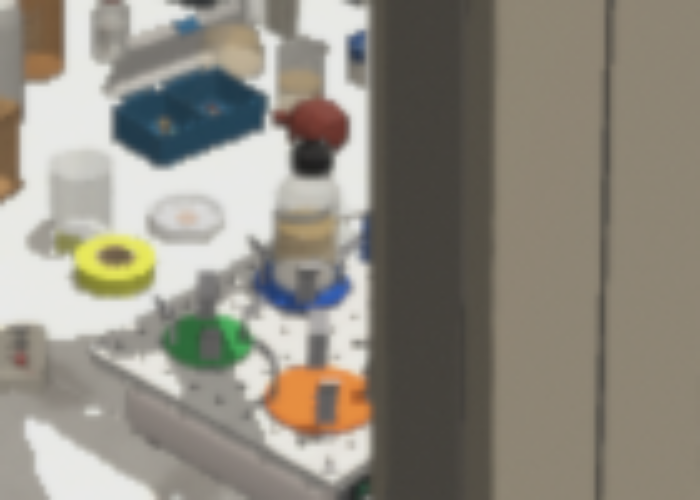

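Run:
```python
from h import *
W=load("wrist9.npz")
ce,st,m=blob(W['frame'],(245,180,305,235),lambda r,g,b:(r+g+b)<150);print(ce,st,ray(W,ce,.183).round(4))
W=load("scene9.npz")
ce,st,m=blob(W['frame'],(324,146,340,157),lambda r,g,b:(r+g+b)<250);print(ce,st,ray(W,ce,.179).round(4))
```

```text
[274.80560579 209.02531646] [  11   10   38   38 1106] [ 0.5378 -0.3838  0.183 ]
[332.59722222 149.44444444] [ 4  0 11  9 72] [ 0.5462 -0.3955  0.179 ]
```

Run:
```python
from h import *
W=load("scene9.npz")
for z in (.179,.192): print(ray(W,(332.5,151.5),z).round(4))
print(proj(W,[.5415,-.383,.179])[0],proj(W,[.5415,-.383,.192])[0], proj(W,[.5303,-.372,.081])[0])
```

```text
[ 0.5386 -0.3839  0.179 ]
[ 0.5262 -0.3644  0.192 ]
[331.61938249 151.33364086] [331.83992525 147.87040708] [330.89956359 178.77391075]
```

>>> jog_arm(targets=[[0,3.5,5,-1,0,0,0.3],[0,6,11,-3,0,0,0.3],[2,9,17,-5,0,0,0.3],[5,12,22,-5,0,0.5,0.3],[7,13.4,25.8,-5,0,0.5,0.3]])

```text
t: 13.0
tool_pos: [0.4298, -0.1143, 0.1991]
orientation: [-1.219, 1.212, 1.202]
force: [0.9, 1.8, 0.6]
opening: 0.0651
```

>>> jog_arm(targets=[[0,0,0,0,0,0,0.3]])

```text
t: 13.12
tool_pos: [0.427, -0.111, 0.1959]
orientation: [-1.217, 1.212, 1.209]
force: [-0.7, -0.1, -0.3]
opening: 0.0652
```

```bash
python3 -c "
from h import *
go([.430,-.115,.06],0)
from plant import optics
for n in ['wrist']:
  c=optics.read_camera(n); np.savez(n+'10.npz',**c); cv2.imwrite('pics/%s10.png'%n,c['frame'][:,:,::-1])
"
```

```text
t 13.12 pos [ 0.427  -0.111   0.1959] F [-0.7 -0.1 -0.3] op 0.0652 q [-0.37 -0.3   1.94 -0.01  1.5  -1.94] 
 d [13.59 -0.3  -0.3 ] [ 0.2 -0.4 -0. ]
```

View pics/wrist10.png

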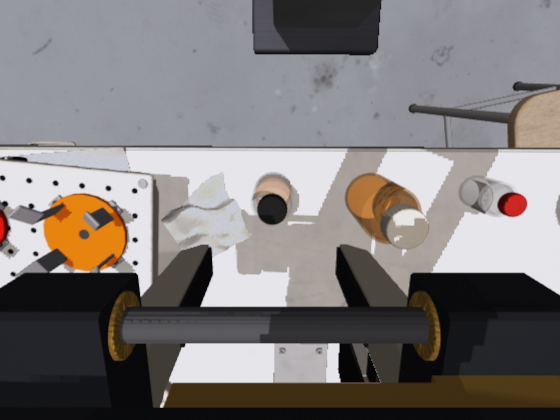

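Run:
```python
from h import *
W=load("wrist10.npz")
ce,st,m=blob(W['frame'],(250,185,300,230),lambda r,g,b:(r+g+b)<150);print(ce,st,ray(W,ce,.088).round(4))
ce,st,m=blob(W['frame'],(480,185,540,230),lambda r,g,b:(r>150)&(g<90)&(b<90));print(ce,st,ray(W,ce,.068).round(4))
ce,st,m=blob(W['frame'],(375,200,440,260),lambda r,g,b:(r-b<40)&(r>130)&(r+g+b<620));print(ce,st,ray(W,ce,.115).round(4), ray(W,(406.5,228.5),.115).round(4))
```

```text
[271.92408759 208.73284672] [  8   9  29  30 685] [ 0.4282 -0.1147  0.088 ]
[515.33884298 205.10743802] [ 25  10  22  21 363] [0.4287 0.1009 0.068 ]
[412.83453815 237.52971888] [   0    0   65   60 2490] [ 0.4432 -0.0062  0.115 ] [ 0.4359 -0.0118  0.115 ]
```

>>> jog_arm(targets=[[4,-0.3,-0.35,0,0,0,0.3],[8,-0.3,-0.35,0,0,0,0.3],[12,-0.3,-0.35,0,0,0,0.3],[14.5,-0.3,-0.35,0,0,0,0.3],[15,-0.3,-0.35,0,0,0,0.3]])

```text
t: 13.8
tool_pos: [0.4314, -0.1183, 0.0468]
orientation: [-1.217, 1.214, 1.207]
force: [-0.8, -0.0, -0.2]
opening: 0.0649
```

```bash
python3 -c "
from h import *
go([.430,-.1148,.042],0)"
```

```text
t 13.8 pos [ 0.4314 -0.1183  0.0468] F [-0.8 -0.  -0.2] op 0.0649 q [-0.38 -0.13  2.08 -0.01  1.19 -1.95] 
 d [0.48 0.14 0.35] [ 0.1 -0.5  0. ]
```

>>> jog_arm(targets=[[0.5,0.14,0.35,0,0,0,0.3],[0.5,0.14,0.35,0,0,0,0.3],[0.5,0.14,0.35,0,0,0,0.7],[0.5,0.14,0.35,0,0,0,0.7],[0.5,0.14,0.35,0,0,0,0.7]], squeeze=25)

```text
t: 14.42
tool_pos: [0.4303, -0.1148, 0.0422]
orientation: [-1.218, 1.213, 1.206]
force: [1.2, -0.2, -1.8]
opening: 0.0396
```

>>> jog_arm(targets=[[0,0,0,0,0,0,0.7],[0,0,0,0,0,0,0.7]])

```text
t: 14.68
tool_pos: [0.4302, -0.1148, 0.0422]
orientation: [-1.218, 1.213, 1.206]
force: [-0.8, -0.2, -0.1]
opening: 0.0399
```

>>> jog_arm(targets=[[-1,0,0,0,0,0,0.7],[-3,0,0,0,0,0,0.7],[-6,0,0,0,0,0,0.7],[-10,0,0,0,0,0,0.7],[-14,0,0,0,0,0,0.7]])

```text
t: 15.3
tool_pos: [0.4298, -0.1136, 0.1839]
orientation: [-1.218, 1.213, 1.206]
force: [0.4, -0.6, -1.6]
opening: 0.0397
```

```bash
python3 -c "
from h import *
go([.550,-.287,.21],-5)"
```

```text
t 15.3 pos [ 0.4298 -0.1136  0.1839] F [ 0.4 -0.6 -1.6] op 0.0397 q [-0.37 -0.29  1.95 -0.01  1.48 -1.94] 
 d [ -2.45 -11.98 -17.39] [ 5.1 -0.5  0.1]
```

>>> jog_arm(targets=[[-1,-3,-4,1,0,0,0.7],[-2,-6,-8,3,0,0,0.7],[-2,-9,-13,5,0,0,0.7],[-2,-12,-17.4,5,-0.5,0,0.7],[-2,-12,-17.4,5,-0.5,0,0.7]])

```text
t: 15.92
tool_pos: [0.5504, -0.2897, 0.2034]
orientation: [-1.142, 1.249, 1.146]
force: [-0.5, 0.4, -1.6]
opening: 0.0395
```

>>> jog_arm(targets=[[0,0,0,0,0,0,0.7],[0,0,0,0,0,0,0.7]])

```text
t: 16.18
tool_pos: [0.5501, -0.289, 0.2039]
orientation: [-1.143, 1.249, 1.146]
force: [0.0, 0.3, -0.1]
opening: 0.0398
```

```bash
python3 -c "
from h import *
go([.550,-.287,.16],-5)
from plant import optics
for n in ['wrist']:
  c=optics.read_camera(n); np.savez(n+'11.npz',**c); cv2.imwrite('pics/%s11.png'%n,c['frame'][:,:,::-1])
"
```

```text
t 16.18 pos [ 0.5501 -0.289   0.2039] F [ 0.   0.3 -0.1] op 0.0398 q [-0.57  0.2   1.44  0.    1.51 -2.05] 
 d [4.4  0.02 0.19] [ 0.   0.1 -0.1]
```

View pics/wrist11.png

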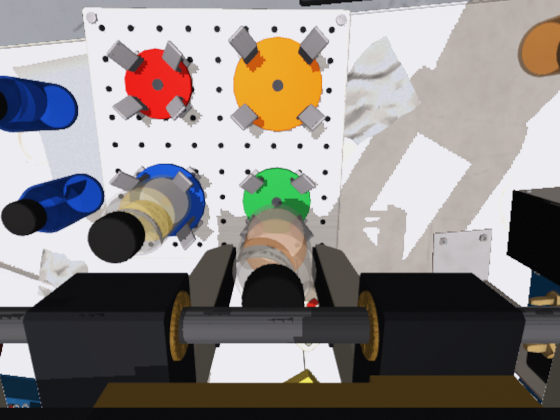

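>>> jog_arm(targets=[[1,0,0.17,0,0,0,0.7],[2,0,0.17,0,0,0,0.7],[3,0,0.17,0,0,0,0.7],[4,0,0.17,0,0,0,0.7],[4,0,0.17,0,0,0,0.7]])

```text
t: 16.85
tool_pos: [0.5496, -0.2867, 0.1626]
orientation: [-1.142, 1.249, 1.148]
force: [0.6, -0.1, -0.0]
opening: 0.0399
```

>>> jog_arm(targets=[[0,0,0,0,0,0,0.7],[0,0,0,0,0,0,0.7]])

```text
t: 17.1
tool_pos: [0.5497, -0.2869, 0.1629]
orientation: [-1.142, 1.249, 1.148]
force: [-0.4, 0.1, -1.1]
opening: 0.0397
```

```bash
python3 -c "
from h import *
go([.550,-.2872,.123],-5)"
```

```text
t 17.1 pos [ 0.5497 -0.2869  0.1629] F [-0.4  0.1 -1.1] op 0.0397 q [-0.56  0.22  1.49  0.    1.43 -2.05] 
 d [ 3.99 -0.04 -0.04] [ 0.   0.1 -0.1]
```

Slowly in, checking forces.

>>> jog_arm(targets=[[0.5,0,0,0,0,0,0.7],[1,0,0,0,0,0,0.7],[1.4,0,0,0,0,0,0.7],[1.8,0,0,0,0,0,0.7]])

```text
t: 17.6
tool_pos: [0.5496, -0.2868, 0.1444]
orientation: [-1.142, 1.249, 1.148]
force: [0.4, -0.6, -0.6]
opening: 0.0394
```

```bash
python3 -c "
from h import *
go([.550,-.2872,.123],-5)"
```

```text
t 17.6 pos [ 0.5496 -0.2868  0.1444] F [ 0.4 -0.6 -0.6] op 0.0394 q [-0.56  0.23  1.51  0.    1.4  -2.05] 
 d [ 2.14 -0.05 -0.04] [ 0.   0.1 -0.2]
```

>>> jog_arm(targets=[[0.4,0,0,0,0,0,0.7],[0.8,0,0,0,0,0,0.7],[1.2,0,0,0,0,0,0.7],[1.6,0,0,0,0,0,0.7]])

```text
t: 18.1
tool_pos: [0.5496, -0.2868, 0.1282]
orientation: [-1.142, 1.249, 1.148]
force: [0.1, -0.1, -0.5]
opening: 0.0399
```

>>> jog_arm(targets=[[0.2,0,0,0,0,0,0.7],[0.4,0,0,0,0,0,0.7],[0.6,0,0,0,0,0,0.7],[0.6,0,0,0,0,0,0.7]])

```text
t: 18.6
tool_pos: [0.55, -0.2867, 0.1232]
orientation: [-1.143, 1.248, 1.147]
force: [-1.6, 2.0, 5.0]
opening: 0.0397
```

>>> jog_arm(targets=[[0,0,0,0,0,0,0.4],[0,0,0,0,0,0,0.4],[0,0,0,0,0,0,0.4]])

```text
t: 18.98
tool_pos: [0.5499, -0.2867, 0.123]
orientation: [-1.142, 1.248, 1.147]
force: [0.5, 0.7, 0.7]
opening: 0.0557
```

>>> jog_arm(targets=[[-1,0,0,0,0,0,0.4],[-3,0,0,0,0,0,0.4],[-7,0,0,0,0,0,0.4],[-11,0,0,0,0,0,0.4],[-14,0,0,0,0,0,0.4]])

```text
t: 19.6
tool_pos: [0.5508, -0.2875, 0.2675]
orientation: [-1.146, 1.247, 1.144]
force: [1.1, -0.8, -0.0]
opening: 0.0557
```

```bash
python3 -c "
from h import *
go([.435,0.0,.26],0)
go([.430,0.100,.22],0)
from plant import optics
for n in ['wrist']:
  c=optics.read_camera(n); np.savez(n+'12.npz',**c); cv2.imwrite('pics/%s12.png'%n,c['frame'][:,:,::-1])
"
```

```text
t 19.6 pos [ 0.5508 -0.2875  0.2675] F [ 1.1 -0.8 -0. ] op 0.0557 q [-0.56  0.17  1.35  0.    1.61 -2.05] 
 d [ 0.73 14.03 27.64] [-5.   0.   0.1]
t 19.6 pos [ 0.5508 -0.2875  0.2675] F [ 1.1 -0.8 -0. ] op 0.0557 q [-0.56  0.17  1.35  0.    1.61 -2.05] 
 d [ 4.73 15.4  37.56] [-5.   0.   0.1]
```

View pics/wrist12.png

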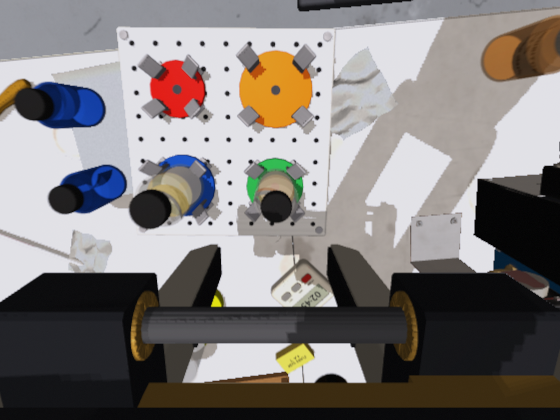

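Run:
```python
from h import *
T=load("top0.npz");S=load("scene0.npz")
for z in (.03,.05,.07,.09,.11): print(z,ray(T,(227.2,225),z).round(3),ray(S,(200+228/3.6,170+184/3.6),z).round(3))
for z in (.0,): print('meter base corner S',ray(S,(200+213/3.6,170+240/3.6),z).round(3),ray(S,(200+30/3.6,170+370/3.6),z).round(3))
```

```text
0.03 [ 0.532 -0.006  0.03 ] [ 0.6  -0.1   0.03]
0.05 [ 0.528 -0.009  0.05 ] [ 0.583 -0.082  0.05 ]
0.07 [ 0.524 -0.011  0.07 ] [ 0.565 -0.063  0.07 ]
0.09 [ 0.521 -0.014  0.09 ] [ 0.548 -0.045  0.09 ]
0.11 [ 0.517 -0.016  0.11 ] [ 0.531 -0.027  0.11 ]
meter base corner S [ 0.584 -0.06   0.   ] [ 0.59   0.151 -0.   ]
```

>>> jog_arm(targets=[[0,2.8,5.5,-1,0,0,0.15],[0,5.6,11,-3,0,0,0.15],[0,8.4,16.5,-5,0,0,0.15],[1,11.2,22,-5,0,0,0.15],[2,13.8,26.3,-5,0,0,0.15]])

```text
t: 20.27
tool_pos: [0.4369, -0.0126, 0.2519]
orientation: [-1.216, 1.204, 1.202]
force: [0.3, 0.7, 0.2]
opening: 0.0789
```

>>> jog_arm(targets=[[0,0,0,0,0,0,0.15],[0,0,0,0,0,0,0.15]])

```text
t: 20.52
tool_pos: [0.4376, -0.0128, 0.2534]
orientation: [-1.219, 1.202, 1.2]
force: [0.7, -0.5, 0.8]
opening: 0.0788
```

```bash
python3 -c "
from h import *
go([.4365,-.013,.052],0)
from plant import optics
for n in ['wrist']:
  c=optics.read_camera(n); np.savez(n+'13.npz',**c); cv2.imwrite('pics/%s13.png'%n,c['frame'][:,:,::-1])
"
```

```text
t 20.52 pos [ 0.4376 -0.0128  0.2534] F [ 0.7 -0.5  0.8] op 0.0788 q [-0.14 -0.35  1.87 -0.    1.61 -1.72] 
 d [20.14  0.35  0.05] [ 0.1 -0.2  0.7]
```

View pics/wrist13.png

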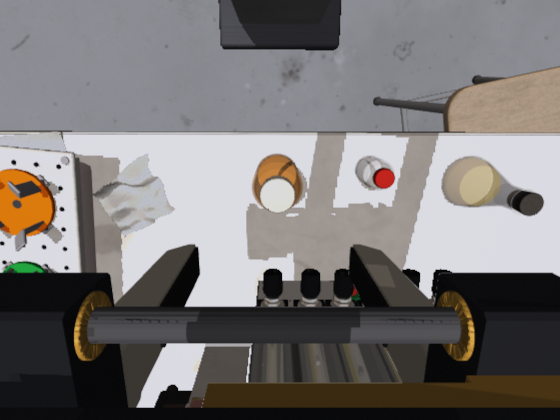

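Run:
```python
from h import *
W=load("wrist13.npz")
print(ray(W,(277.5,194.5),.115).round(4))
ce,st,m=blob(W['frame'],(365,160,400,200),lambda r,g,b:(r>150)&(g<90)&(b<90));print(ce,st,ray(W,ce,.068).round(4))
print('flask stopper',ray(W,(528,203),.113).round(4))
```

```text
[ 0.4351 -0.0112  0.115 ]
[384.64206642 178.41697417] [ 11  10  19  18 271] [0.4285 0.1006 0.068 ]
flask stopper [0.4428 0.2205 0.113 ]
```

>>> jog_arm(targets=[[4,0.1,0.1,0,0,0.7,0.15],[9,0.2,0.1,0,0,0.7,0.15],[14,0.3,0.1,0,0,0.7,0.15],[18,0.4,0.1,0,0,0.7,0.15],[19.7,0.4,0.1,0,0,0.7,0.15]])

```text
t: 21.2
tool_pos: [0.4349, -0.0139, 0.0541]
orientation: [-1.209, 1.215, 1.21]
force: [-0.1, -0.3, 1.0]
opening: 0.079
```

```bash
python3 -c "
from h import *
go([.436,-.0122,.052],0)"
```

```text
t 21.2 pos [ 0.4349 -0.0139  0.0541] F [-0.1 -0.3  1. ] op 0.079 q [-0.15 -0.17  2.1  -0.    1.22 -1.71] 
 d [ 0.2  -0.11  0.17] [-0.1 -0.2 -0.2]
```

>>> jog_arm(targets=[[0.2,-0.1,0.17,0,0,0,0.15],[0.2,-0.1,0.17,0,0,0,0.3],[0.2,-0.1,0.17,0,0,0,0.6],[0.2,-0.1,0.17,0,0,0,0.6],[0.2,-0.1,0.17,0,0,0,0.6]], squeeze=25)

```text
t: 21.82
tool_pos: [0.4368, -0.0122, 0.0531]
orientation: [-1.21, 1.214, 1.208]
force: [0.2, 0.1, 4.9]
opening: 0.052
```

>>> jog_arm(targets=[[0,0,0,0,0,0,0.6],[0,0,0,0,0,0,0.6]])

```text
t: 22.08
tool_pos: [0.4367, -0.0121, 0.0531]
orientation: [-1.21, 1.214, 1.209]
force: [-0.2, -0.2, 0.5]
opening: 0.0518
```

>>> jog_arm(targets=[[-1,0,0,0,0,0,0.6],[-3,0,0,0,0,0,0.6],[-6,0,0,0,0,0,0.6],[-10,0,0,0,0,0,0.6],[-14,0,0,0,0,0,0.6]])

```text
t: 22.7
tool_pos: [0.4366, -0.0116, 0.1947]
orientation: [-1.21, 1.214, 1.209]
force: [0.7, -0.3, -0.4]
opening: 0.0516
```

```bash
python3 -c "
from h import *
go([.4538,-.2785,.22],-5)"
```

```text
t 22.7 pos [ 0.4366 -0.0116  0.1947] F [ 0.7 -0.3 -0.4] op 0.0516 q [-0.14 -0.31  1.95 -0.    1.51 -1.71] 
 d [ -2.45  -1.73 -26.69] [ 5.  -0.2 -0.1]
```

>>> jog_arm(targets=[[-1,-0.4,-5,1,0,0,0.6],[-2,-0.8,-11,2,0,0,0.6],[-2.5,-1.2,-17,4,0,0,0.6],[-2.5,-1.7,-22,5,0,0,0.6],[-2.5,-1.7,-26.6,5,0,0,0.6]])

```text
t: 23.32
tool_pos: [0.4533, -0.2795, 0.2211]
orientation: [-1.145, 1.254, 1.143]
force: [0.8, 0.4, -0.3]
opening: 0.0515
```

>>> jog_arm(targets=[[0,0,0,0,0,0,0.6],[0,0,0,0,0,0,0.6]])

```text
t: 23.58
tool_pos: [0.4531, -0.2791, 0.2211]
orientation: [-1.144, 1.254, 1.143]
force: [1.2, 0.1, -1.7]
opening: 0.0516
```

```bash
python3 -c "
from h import *
go([.4545,-.2782,.175],-5)
from plant import optics
for n in ['wrist']:
  c=optics.read_camera(n); np.savez(n+'14.npz',**c); cv2.imwrite('pics/%s14.png'%n,c['frame'][:,:,::-1])
"
```

```text
t 23.57 pos [ 0.4531 -0.2791  0.2211] F [ 1.2  0.1 -1.7] op 0.0516 q [-0.65 -0.05  1.67 -0.    1.52 -2.13] 
 d [ 4.61 -0.15  0.12] [-0.1 -0.2 -0.1]
```

View pics/wrist14.png

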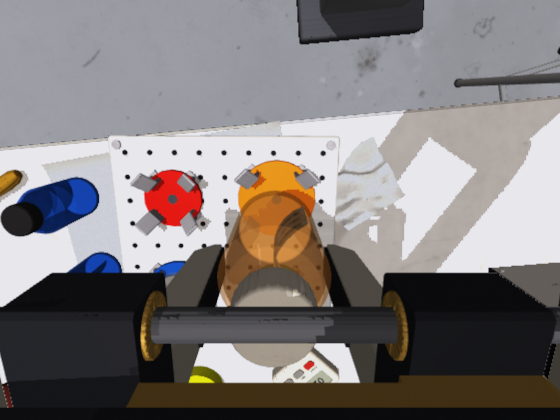

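>>> jog_arm(targets=[[1,-0.15,0.1,0,0,0,0.6],[2,-0.15,0.1,0,0,0,0.6],[3,-0.15,0.1,0,0,0,0.6],[4.2,-0.15,0.1,0,0,0,0.6],[4.2,-0.15,0.1,0,0,0,0.6]])

```text
t: 24.25
tool_pos: [0.4539, -0.2773, 0.1774]
orientation: [-1.143, 1.254, 1.146]
force: [0.3, -0.2, -0.7]
opening: 0.0518
```

>>> jog_arm(targets=[[0,0,0,0,0,0,0.6],[0,0,0,0,0,0,0.6]])

```text
t: 24.5
tool_pos: [0.4541, -0.2774, 0.1778]
orientation: [-1.143, 1.254, 1.146]
force: [-0.0, -1.0, -1.8]
opening: 0.0515
```

```bash
python3 -c "
from h import *
go([.4545,-.2783,.134],-5)"
```

```text
t 24.5 pos [ 0.4541 -0.2774  0.1778] F [-0.  -1.  -1.8] op 0.0515 q [-0.64 -0.03  1.73 -0.    1.44 -2.12] 
 d [ 4.38 -0.07 -0.07] [-0.1 -0.1 -0.2]
```

>>> jog_arm(targets=[[0.5,-0.05,-0.05,0,0,0,0.6],[1,-0.05,-0.05,0,0,0,0.6],[1.5,-0.05,-0.05,0,0,0,0.6],[2,-0.05,-0.05,0,0,0,0.6]])

```text
t: 25.0
tool_pos: [0.4543, -0.2779, 0.1573]
orientation: [-1.143, 1.254, 1.146]
force: [-0.6, 0.3, -1.2]
opening: 0.052
```

>>> jog_arm(targets=[[0.4,0,0,0,0,0,0.6],[0.8,0,0,0,0,0,0.6],[1.2,0,0,0,0,0,0.6],[1.6,0,0,0,0,0,0.6]])

```text
t: 25.5
tool_pos: [0.4543, -0.278, 0.141]
orientation: [-1.143, 1.254, 1.146]
force: [-0.1, 0.5, -0.8]
opening: 0.0518
```

>>> jog_arm(targets=[[0.2,0,0,0,0,0,0.6],[0.4,0,0,0,0,0,0.6],[0.6,0,0,0,0,0,0.6],[0.8,0,0,0,0,0,0.6],[0.8,0,0,0,0,0,0.6]])

```text
t: 26.12
tool_pos: [0.4545, -0.278, 0.1341]
orientation: [-1.143, 1.254, 1.145]
force: [-1.8, 4.0, 6.8]
opening: 0.0514
```

>>> jog_arm(targets=[[0,0,0,0,0,0,0.28],[0,0,0,0,0,0,0.28],[0,0,0,0,0,0,0.28]])

```text
t: 26.5
tool_pos: [0.4545, -0.278, 0.134]
orientation: [-1.143, 1.254, 1.145]
force: [0.0, -0.0, -0.6]
opening: 0.067
```

>>> jog_arm(targets=[[-1,0,0,0,0,0,0.28],[-3,0,0,0,0,0,0.28],[-7,0,0,0,0,0,0.28],[-11,0,0,0,0,0,0.28],[-15,0,0,0,0,0,0.28]])

```text
t: 27.12
tool_pos: [0.455, -0.2777, 0.286]
orientation: [-1.144, 1.254, 1.145]
force: [0.6, -0.7, -0.6]
opening: 0.0671
```

```bash
python3 -c "
from h import *
go([.4295,.1005,.24],0)
from plant import optics
for n in ['wrist']:
  c=optics.read_camera(n); np.savez(n+'15.npz',**c); cv2.imwrite('pics/%s15.png'%n,c['frame'][:,:,::-1])
"
```

```text
t 27.12 pos [ 0.455  -0.2777  0.286 ] F [ 0.6 -0.7 -0.6] op 0.0671 q [-0.64 -0.07  1.57 -0.    1.64 -2.12] 
 d [ 4.53  5.88 37.46] [-5.1 -0.1 -0.2]
```

View pics/wrist15.png

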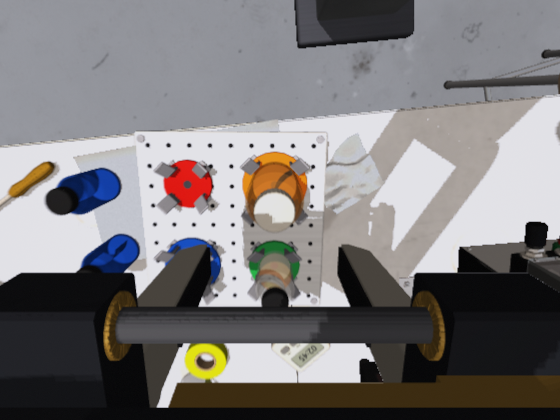

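Three are in. Now the small bottle.

>>> jog_arm(targets=[[0,1,6,-1,0,0,0.35],[0,2,12,-2,0,0,0.35],[0,3,18,-3,0,0,0.35],[1,4,24,-4,0,0,0.35],[2,5,30,-5,0,0,0.35]])

```text
t: 27.8
tool_pos: [0.4333, 0.0259, 0.271]
orientation: [-1.216, 1.211, 1.201]
force: [0.9, 0.4, 0.4]
opening: 0.0604
```

```bash
python3 -c "
from h import *
go([.4295,.1005,.20],0)"
```

```text
t 27.8 pos [0.4333 0.0259 0.271 ] F [0.9 0.4 0.4] op 0.0604 q [-0.05 -0.35  1.84 -0.01  1.65 -1.62] 
 d [7.04 0.43 7.51] [-0.1 -0.4  0.3]
```

>>> jog_arm(targets=[[2,0.4,4,0,0,0,0.35],[5,0.4,7.5,0,0,0,0.35],[7,0.4,7.5,0,0,0,0.35],[7,0.4,7.5,0,0,0,0.35],[7,0.4,7.5,0,0,0,0.35]])

```text
t: 28.42
tool_pos: [0.4303, 0.1002, 0.2017]
orientation: [-1.216, 1.21, 1.199]
force: [-0.6, 0.8, -0.5]
opening: 0.0604
```

```bash
python3 -c "
from h import *
go([.4295,.1005,.026],0)
from plant import optics
for n in ['wrist']:
  c=optics.read_camera(n); np.savez(n+'16.npz',**c); cv2.imwrite('pics/%s16.png'%n,c['frame'][:,:,::-1])
"
```

```text
t 28.43 pos [0.4303 0.1002 0.2017] F [-0.6  0.8 -0.5] op 0.0604 q [ 0.12 -0.31  1.93 -0.01  1.51 -1.45] 
 d [17.57  0.2   0.16] [-0.1 -0.4  0.4]
```

View pics/wrist16.png

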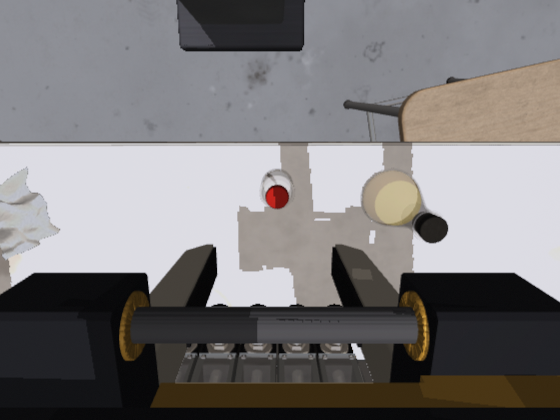

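>>> jog_arm(targets=[[4,0.05,0.1,0,0,0.3,0.35],[8,0.1,0.15,0,0,0.4,0.35],[12,0.2,0.15,0,0,0.4,0.35],[15,0.2,0.15,0,0,0.4,0.35],[17,0.2,0.15,0,0,0.4,0.35]])

```text
t: 29.1
tool_pos: [0.4302, 0.0999, 0.0316]
orientation: [-1.212, 1.215, 1.203]
force: [-0.1, 0.4, -0.7]
opening: 0.0605
```

```bash
python3 -c "
from h import *
go([.4295,.1005,.026],0)"
```

```text
t 29.1 pos [0.4302 0.0999 0.0316] F [-0.1  0.4 -0.7] op 0.0605 q [ 0.12 -0.12  2.1  -0.01  1.16 -1.45] 
 d [0.56 0.08 0.07] [-0.2 -0.4  0.1]
```

>>> jog_arm(targets=[[0.5,0.08,0.07,0,0,0,0.35],[0.5,0.08,0.07,0,0,0,0.5],[0.5,0.08,0.07,0,0,0,0.8],[0.5,0.08,0.07,0,0,0,0.8],[0.5,0.08,0.07,0,0,0,0.8]], squeeze=20)

```text
t: 29.72
tool_pos: [0.4303, 0.1008, 0.0276]
orientation: [-1.213, 1.214, 1.202]
force: [-0.3, -0.6, 5.5]
opening: 0.0334
```

>>> jog_arm(targets=[[0,0,0,0,0,0,0.8],[0,0,0,0,0,0,0.8]])

```text
t: 29.98
tool_pos: [0.4303, 0.1008, 0.0276]
orientation: [-1.213, 1.214, 1.202]
force: [-0.2, -0.8, 0.7]
opening: 0.0338
```

>>> jog_arm(targets=[[-1,0,0,0,0,0,0.8],[-3,0,0,0,0,0,0.8],[-7,0,0,0,0,0,0.8],[-12,0,0,0,0,0,0.8],[-18,0,0,0,0,0,0.8]])

```text
t: 30.6
tool_pos: [0.4287, 0.1018, 0.2088]
orientation: [-1.212, 1.215, 1.203]
force: [-0.2, -0.3, -1.3]
opening: 0.0337
```

```bash
python3 -c "
from h import *
go([.446,-.374,.27],-95)"
```

```text
t 30.6 pos [0.4287 0.1018 0.2088] F [-0.2 -0.3 -1.3] op 0.0337 q [ 0.12 -0.31  1.92 -0.01  1.53 -1.44] 
 d [ -5.8   -1.89 -47.61] [94.8 -0.3  0.4]
```

>>> jog_arm(targets=[[-3,-0.2,-3,5,0,0,0.8],[-6,-0.4,-9,15,0,0,0.8],[-6,-0.8,-15,25,0,0,0.8],[-6,-1,-21,35,0,0,0.8],[-6,-1,-27,45,0,0,0.8]])

```text
t: 31.22
tool_pos: [0.4374, -0.1698, 0.2713]
orientation: [-0.613, 1.485, 0.601]
force: [0.1, -0.2, -0.7]
opening: 0.0341
```

```bash
python3 -c "
from h import *
go([.446,-.374,.26],-95)"
```

```text
t 31.23 pos [ 0.4374 -0.1698  0.2713] F [ 0.1 -0.2 -0.7] op 0.0341 q [-0.48 -0.25  1.76 -0.01  1.63 -1.25] 
 d [  1.28 -15.17 -13.69] [49.5 -0.   0.4]
```

>>> jog_arm(targets=[[0,-4,-3.5,10,0,0,0.8],[0,-8,-7,20,0,0,0.8],[0,-12,-10.5,30,0,0,0.8],[0,-15.2,-13.7,40,0,0,0.8],[0,-15.2,-13.7,49.5,0,0.4,0.8]])

```text
t: 31.85
tool_pos: [0.445, -0.3769, 0.2723]
orientation: [0.076, 1.571, -0.076]
force: [-0.0, -0.4, -0.6]
opening: 0.0334
```

>>> jog_arm(targets=[[0,0,0,0,0,0,0.8],[0,0,0,0,0,0,0.8]])

```text
t: 32.1
tool_pos: [0.4449, -0.3766, 0.2725]
orientation: [0.073, 1.572, -0.073]
force: [0.2, 0.5, -1.3]
opening: 0.0334
```

```bash
python3 -c "
from h import *
go([.446,-.374,.15],-95)
from plant import optics
for n in ['wrist']:
  c=optics.read_camera(n); np.savez(n+'17.npz',**c); cv2.imwrite('pics/%s17.png'%n,c['frame'][:,:,::-1])
"
```

```text
t 32.1 pos [ 0.4449 -0.3766  0.2725] F [ 0.2  0.5 -1.3] op 0.0334 q [-0.79  0.07  1.46 -0.    1.62 -0.7 ] 
 d [12.25  0.28  0.11] [-0.3 -0.1  0. ]
```

View pics/wrist17.png

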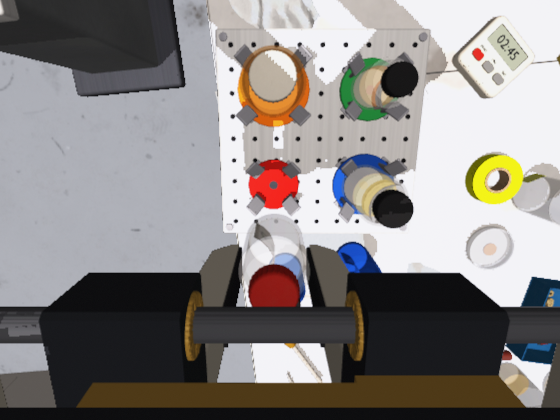

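Run:
```python
from h import *
W=load("wrist17.npz")
print(ray(W,(273.5,185),.081).round(4))
go([.4453,-.3748,.145],-95)
```

```text
[ 0.4448 -0.3751  0.081 ]
t 32.15 pos [ 0.445  -0.3764  0.2725] F [-0.9 -0.1 -1.6] op 0.0333 q [-0.79  0.07  1.46 -0.    1.62 -0.7 ] 
 d [12.75  0.17  0.04] [-0.3 -0.1  0. ]
```

>>> jog_arm(targets=[[3,0.17,0.04,0,0,0,0.8],[6,0.17,0.04,0,0,0,0.8],[9,0.17,0.04,0,0,0,0.8],[11.5,0.17,0.04,0,0,0,0.8],[12.5,0.17,0.04,0,0,0,0.8]])

```text
t: 32.78
tool_pos: [0.4448, -0.3735, 0.146]
orientation: [0.072, 1.573, -0.07]
force: [0.3, 1.0, -0.2]
opening: 0.0336
```

>>> jog_arm(targets=[[0,0,0,0,0,0,0.8],[0,0,0,0,0,0,0.8]])

```text
t: 33.02
tool_pos: [0.4454, -0.3738, 0.1473]
orientation: [0.07, 1.572, -0.07]
force: [-0.1, -0.4, -1.2]
opening: 0.0336
```

```bash
python3 -c "
from h import *
go([.4453,-.3748,.1086],-95)"
```

```text
t 33.02 pos [ 0.4454 -0.3738  0.1473] F [-0.1 -0.4 -1.2] op 0.0336 q [-0.79  0.13  1.62 -0.    1.39 -0.7 ] 
 d [ 3.87 -0.1   0.01] [-0.1 -0.1  0. ]
```

>>> jog_arm(targets=[[0.4,-0.07,0,0,0,0,0.8],[0.8,-0.07,0,0,0,0,0.8],[1.2,-0.07,0,0,0,0,0.8],[1.6,-0.07,0,0,0,0,0.8],[2,-0.07,0,0,0,0,0.8]])

```text
t: 33.65
tool_pos: [0.4452, -0.3744, 0.1269]
orientation: [0.07, 1.572, -0.07]
force: [-0.2, 0.2, -1.3]
opening: 0.034
```

>>> jog_arm(targets=[[0.3,0,0,0,0,0,0.8],[0.6,0,0,0,0,0,0.8],[0.9,0,0,0,0,0,0.8],[1.2,0,0,0,0,0,0.8]])

```text
t: 34.15
tool_pos: [0.4452, -0.3745, 0.1148]
orientation: [0.07, 1.572, -0.07]
force: [-0.3, -0.5, -1.5]
opening: 0.0339
```

>>> jog_arm(targets=[[0.2,0,0,0,0,0,0.8],[0.4,0,0,0,0,0,0.8],[0.6,0,0,0,0,0,0.8],[0.75,0,0,0,0,0,0.8],[0.75,0,0,0,0,0,0.8]])

```text
t: 34.78
tool_pos: [0.4452, -0.3747, 0.1086]
orientation: [0.07, 1.572, -0.071]
force: [-3.4, 3.1, 9.0]
opening: 0.0337
```

Seated at the predicted height (9 N). Release; open only moderately.

>>> jog_arm(targets=[[0,0,0,0,0,0,0.48],[0,0,0,0,0,0,0.48],[0,0,0,0,0,0,0.48]])

```text
t: 35.15
tool_pos: [0.4452, -0.3746, 0.1085]
orientation: [0.07, 1.572, -0.071]
force: [0.1, -0.7, -0.0]
opening: 0.048
```

>>> jog_arm(targets=[[-1,0,0,0,0,0,0.48],[-3,0,0,0,0,0,0.48],[-7,0,0,0,0,0,0.48],[-12,0,0,0,0,0,0.48],[-18,0,0,0,0,0,0.48]])

```text
t: 35.78
tool_pos: [0.4453, -0.3742, 0.291]
orientation: [0.07, 1.572, -0.071]
force: [0.6, -0.7, 0.1]
opening: 0.0485
```

```bash
python3 -c "
from h import *
go([.3,-.5,.32],-95)"
```

```text
t 35.77 pos [ 0.4453 -0.3742  0.291 ] F [ 0.6 -0.7  0.1] op 0.0485 q [-0.79  0.06  1.43 -0.    1.65 -0.7 ] 
 d [ -2.86 -13.83 -13.35] [-0.1 -0.1  0. ]
```

>>> jog_arm(targets=[[-2.8,-4,-4,0,0,0,0.48],[-2.8,-8,-8,0,0,0,0.48],[-2.8,-12,-12,0,0,0,0.48],[-2.8,-13.8,-13.3,0,0,0,0.48],[-2.8,-13.8,-13.3,0,0,0,0.48]])

```text
t: 36.4
tool_pos: [0.2998, -0.5006, 0.3203]
orientation: [0.071, 1.571, -0.073]
force: [0.0, 0.0, -0.5]
opening: 0.0485
```

Run:
```python
from h import *
from plant import optics
for n in ['wrist','top','scene']:
  c=optics.read_camera(n); np.savez(n+'18.npz',**c); cv2.imwrite('pics/%s18.png'%n,c['frame'][:,:,::-1])
a=cv2.imread('pics/top18.png')[150:285,125:425]; cv2.imwrite('pics/d1.png',cv2.resize(a,None,fx=2.6,fy=2.6,interpolation=cv2.INTER_CUBIC))
a=cv2.imread('pics/scene18.png')[120:330,200:420]; cv2.imwrite('pics/d2.png',cv2.resize(a,None,fx=2.8,fy=2.8,interpolation=cv2.INTER_CUBIC))
```

```text
(no output)
```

View pics/d1.png

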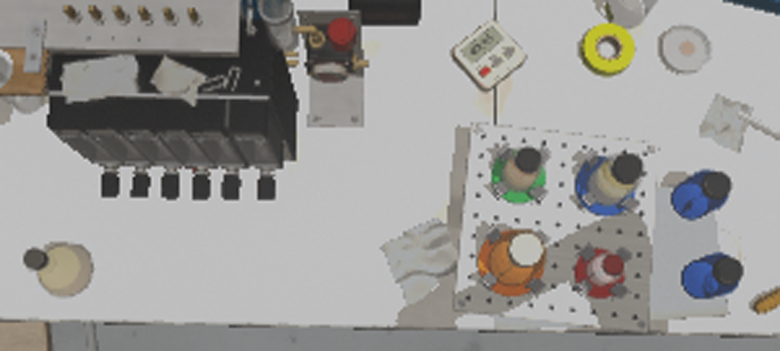

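View pics/d2.png

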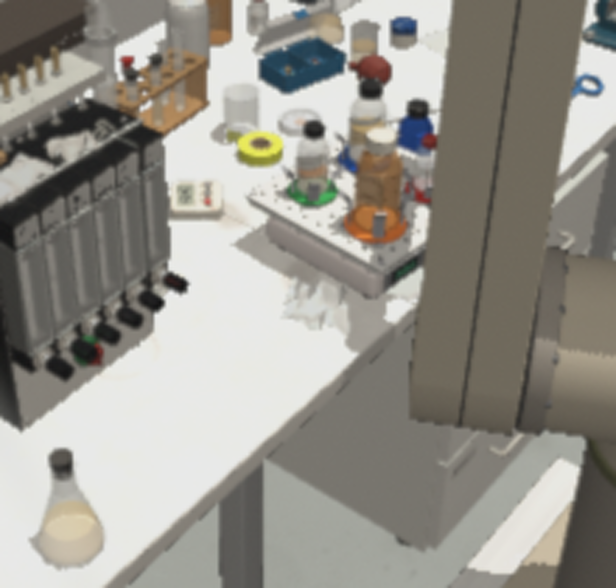

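View pics/wrist18.png

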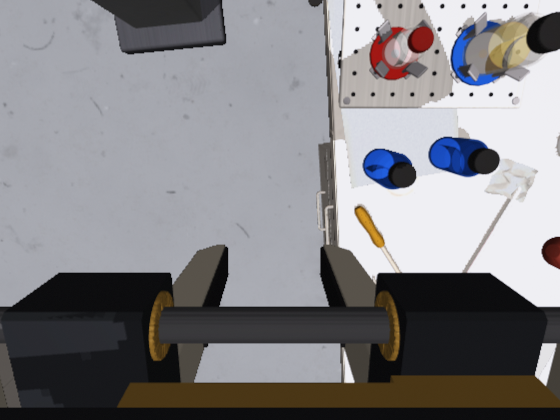

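Run:
```python
from h import *
T=load("top18.npz");im=T["frame"]
dk=lambda r,g,b:(r+g+b)<200
for n,px,c,h in [("green",(527,158),dk,.089),("blue",(628,165),dk,.103),("red",(612,260),lambda r,g,b:(r>110)&(g<80)&(b<85),.069),("orange",(526,248),lambda r,g,b:(r>150)&(r-b<35)&(g>150),.116)]:
    u,v=125+px[0]/2.6,150+px[1]/2.6; w=8
    ce,st,m=blob(im,(int(u)-w,int(v)-w,int(u)+w,int(v)+w),c); print(n,ce.round(1),st,ray(T,ce,.080+h).round(4), "hand",ray(T,(u,v),.08+h).round(4))
```

```text
green [325.5 212.5] [ 4  7  7  7 13] [ 0.5453 -0.2801  0.169 ] hand [ 0.5502 -0.2859  0.169 ]
blue [363.1 215.8] [ 2  5  9 10 28] [ 0.5358 -0.3756  0.183 ] hand [ 0.5422 -0.3846  0.183 ]
red [360.6 251.2] [ 6  6  7  7 35] [ 0.4479 -0.3741  0.149 ] hand [ 0.4511 -0.3736  0.149 ]
orange [327.1 245.4] [  2   3  14  12 119] [ 0.4549 -0.2795  0.196 ] hand [ 0.455 -0.28   0.196]
```

```bash
python3 -c "
from plant import ticket, robot
s=robot.read_state();print(s['t'],s['force'].round(1));print(ticket.close_job())"
```

```text
36.55 [ 0.4 -0.5 -0.6]
the job is handed in; nothing more can be done
None
```

All four bottles are upright in their own clamps and down on the pads: pale oil in blue, brown oil in green, amber in orange and the small bottle in red. The job was handed in at 36.6 s with the arm clear of everything.

- **Final checks:** The top view, taken at full-seat height, puts each cap within about 3 mm of its pad centre. For the brown, amber and small bottles, contact came at the height predicted for sitting on the pad. In the final pictures the flask is still upright to the left and the timer is still behind the shaker.
- **Pale-oil bottle:** It first caught on the blue clamp's lips with about 23 N at the wrist and slid up roughly 10 mm in the fingers. I lifted it, re-aligned it and lowered it again. It touched the lips once more at about 19 N, then went in and seated at 13 N. After release, the side view matched full depth and not one 13 mm higher.
- **Measurements that disagreed:** The wrist-camera estimate of how the pale-oil bottle sat in the grip was off by about 4 mm sideways and 11 mm in height, so I trusted contact forces instead. In the last check, the colour masks for the two black caps caught only part of each cap, so those two positions are read off the picture by eye.

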